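# Make up two memo pads in the gluing jigs

### The job

Make up the two memo pads in the two gluing jigs: in each jig lay the backing board of that jig's size first, then the paper block of the same size on top of it. Set every piece down flat and push it square into the jig's corner so that it touches both fences, then let go. Leave the glue stick, the eraser and the clip tin where they are.

Things in the scene. Friction and masses are not known exactly. Their poses are not given: they have to be found in the camera images.
- jig_narrow: Narrow gluing jig, fixed: grey plate 146x74 mm, 10 thick, two aluminium fences 28 high in a corner. Origin: inside corner of the fences on the plate's top face; x along the long fence, y away from it over the plate, z up. Long fence (y=0): bars at x 3-26, 86-118, finger notch x 26-86 between. End fence (x=0): y 3-36. A narrow piece pushed home: long side along x, centre at x 56, y 20
- jig_broad: Broad gluing jig, fixed: grey plate 118x94 mm, 10 thick, two aluminium fences 28 high in a corner. Origin: inside corner of the fences on the plate's top face; x along the long fence, y away from it over the plate, z up. Long fence (y=0): bars at x 3-18, 66-90, finger notch x 18-66 between. End fence (x=0): y 3-56. A broad piece pushed home: long side along x, centre at x 42, y 30
- board_narrow: narrow backing board, brown, stiff, 112 x 40 x 6 mm, lying flat. Origin: centre of its underside; x along the 112 mm side, y along the 40 mm side, z up
- board_broad: broad backing board, brown, stiff, 84 x 60 x 6 mm, lying flat. Origin: centre of its underside; x along the 84 mm side, y along the 60 mm side, z up
- block_narrow: narrow paper block, white, stiff (glued sheets), 112 x 40 x 20 mm, lying flat. Origin: centre of its underside; x along the 112 mm side, y along the 40 mm side, z up
- block_broad: broad paper block, white, stiff (glued sheets), 84 x 60 x 20 mm, lying flat. Origin: centre of its underside; x along the 84 mm side, y along the 60 mm side, z up
- glue_stick: bystander: white glue stick with a grey cap lying on its side, 95 mm long along its y, 24 mm thick; origin: under its middle
- eraser: bystander: eraser in a dark sleeve, 21 x 44 x 13 mm, long side along y; origin: centre of its underside
- clip_tin: bystander: round clip tin with a green lid, 64 mm across, 30 mm high; origin: centre of its underside

How it is judged:
By the outcome, as a careful person would: the job done as asked, in the order asked, and still so for the second after the job is handed in, with the robot touching nothing.
It also fails if it takes over 104 s, if anything falls off the work surface, if the arm or the gripper's body presses on something with over 40 N, if the wrist force passes 120 N, or if a joint passes its speed limit or range.

### The arm

A 6-joint arm with a two-finger parallel gripper is mounted at the origin on a cart in front of the work surface, level with it; the furniture and walls round the work are solid. World frame = base frame: x ahead of the robot, y to its left, z up, the work surface at z = 0. Lengths are in m, angles in degrees, forces in N, time in s.
With the tool pointing down it reaches from about 0.375 to 0.9 m from the base axis. Payload 3.1 kg.
Tool frame: the origin (TCP) lies midway between the tips of the shut fingers; the grasp point (between the pads) lies 19 mm behind it; z points along the fingers, y is the line along which they close (so a half turn about z gives the same grasp; the last joint's range is limited). The gripper opens to 87 mm and grips with 3 to 60 N. Pads are 19 mm wide; open, the fingers measure 117 mm over their backs; the gripper's body (75 mm by 190 mm) begins 51 mm behind the grasp point.
Start: joints at [61.679, 30.224, 82.088, -0, 67.689, -10.227], TCP at [0.194, 0.594, 0.223] pointing down, gripper open.
Joint ranges: [-176.69, 176.69], [-43.24, 126.21], [12.49, 139.97], [-82, 262], [0, 151.66], [-163.58, 163.58]. Speed limits (degrees/s): [159.86, 159.86, 180, 180, 180, 180].

### API

Orientations are given as a 3x3 rotation matrix whose columns are the frame's x, y, z axes.
In Python, from rig import bot, capture gives the robot as it stands.
- The arm moves only by the tool send_path, called after "Request:" in YAML: its name, and indented under it one key for each argument. Schema: {"type":"object","properties":{"plan":{"type":"string"},"only":{"type":"string"},"quiet":{"type":"boolean"},"lines":{"type":"string"}},"required":["plan"],"additionalProperties":false}. plan is a string of 1 to 20 rows, parted by semicolons, with the numbers parted by commas; each row has 7 numbers: dx, dy, dz in shares of 0.75 m (1.0 is 0.75 m), then a rotation vector rx, ry, rz in shares of 45 degrees (1.0 is 45 degrees), then the opening from 0.0 (shut) to 1.0 (fully open); each row is the pose to reach, as a shift and turn from the pose commanded when the call began, along the tool's axes at that moment; what a row does not reach only later rows make up. A row lasts 1/10 s, in which the tool goes at most 0.05 m and 8.59 degrees, less where a joint would pass 70% of its speed; a pose out of reach is approached as far as the arm can. The fingers move at their own pace and stop on an object; the grip force is fixed at half the most. Time passes only in rows, so rows that do not move let the fingers close. The tool returns the time, the measured TCP pose, the force, the opening and the grip force at its end. only (a regular expression) keeps the lines of the reply that match it, lines (a string "A,B") keeps lines A to B, and quiet returns only ok. A shift or turn number past 1, either way, is cut back to 1. Input that does not fit is refused with a message, and nothing moves.
- bot.read_state(): the state, without advancing time (a new reading comes with each control period).
- capture(name): name is "scene" or "top" or "wrist"; returns a dict with "color" (384x512x3 uint8, red, green, blue), "K" (3x3 intrinsics, pixels), "D" ([k1, k2, p1, p2, k3] as OpenCV has them; the pictures are not rectified), "view" (4x4, takes a point from world to camera coordinates); the wrist camera has in their place "mount" (4x4, takes a point from camera to tool coordinates, whose origin is the TCP and whose axes are the flange's). Camera axes: x right, y up, looking along -z (the intrinsics and any distortion apply to the point x, -y, -z); pixel columns grow to the right and rows downward; lengths in m; the calibration is good to about 2 mm. A picture is of the moment at which its call begins: read the wrist's pose just before it. There is no depth.
- bot.hand_in(): hands the job in; it is judged then, once.
The state is a dict: "time_s": time; "joint_positions": joint angles; "qvel": joint speeds; "tau": joint torques, N m; "position": TCP position; "tcp_rot": TCP orientation; "force": force on the tool from outside, world axes, zero at the start; "moment": the same for the moment, N m; "opening": opening from 0.0 (shut) to 1.0 (fully open); "grasp_force": force on a finger pad.
Only numpy, scipy, OpenCV 4.12 (cv2) and the standard library are available. Lean on these libraries where they do the work, as an engineer would, in place of code of your own. Each camera call takes 0.05 s, during which the arm holds its last target. There are 200 camera calls.

## Working session

There is one attempt and no reset: what is moved stays moved. The work goes in short steps, Python scripts to look and compute and a tool call to move; the robot and the scene stay as the last step left them, time stands still between calls to the robot, and variables do not carry over. Pictures are saved under pics/ and viewed, at most 14 in all, crops included, and the job is handed in when it is done.

```bash
ls; mkdir -p pics
```

Run:
```python
from rig import bot,capture
import cv2,numpy as np
s=bot.read_state();print(s)
for n in("top","scene"):
    c=capture(n);cv2.imwrite(f"pics/{n}0.png",c["color"][:,:,::-1]);print(n,c["K"],c["D"],c["view"])
```

```text
pics
{'time_s': 0.0, 'joint_positions': array([ 6.16795540e+01,  3.02779886e+01,  8.21566865e+01, -1.20169190e-03,
        6.76878567e+01, -1.02286192e+01]), 'qvel': array([-0.0168872 ,  0.05059915,  0.04988052,  0.0661978 ,  0.02112505,
       -0.05187673]), 'tau': array([-9.42417537e-04, -4.40046072e+01, -1.76587415e+01,  6.30983664e-02,
        5.82568045e-02, -1.95998991e-04]), 'position': array([0.1937279 , 0.59345047, 0.22158044]), 'tcp_rot': array([[-9.50562339e-01,  3.10532196e-01, -9.97466948e-04],
       [ 3.10533588e-01,  9.50560525e-01, -1.89181479e-03],
       [ 3.60683304e-04, -2.10803489e-03, -9.99997713e-01]]), 'force': array([-0.38413732,  0.33125569,  0.0218836 ]), 'moment': array([ 0.01648193,  0.01204153, -0.02888554]), 'grasp_force': 0.0, 'opening': 1.0018323692293813}
top [[396.80097232   0.         255.51084446]
 [  0.         396.80097232 187.06136718]
 [  0.           0.           1.        ]] [-0.09894075  0.          0.          0.          0.        ] [[-0.02665052 -0.99951594 -0.0160513   0.02035651]
 [ 0.99272971 -0.02834815  0.11697906 -0.51806462]
 [-0.11737746 -0.01281705  0.99300466 -0.99689341]
 [ 0.          0.          0.          1.        ]]
scene [[436.95059717   0.         257.18467894]
 [  0.         436.95059717 194.42613191]
 [  0.           0.           1.        ]] [0.0534261 0.        0.        0.        0.       ] [[ 0.82771512 -0.56114531  0.00190482 -0.44134364]
 [ 0.25303291  0.37626068  0.89129246 -0.18800062]
 [-0.50086129 -0.73725426  0.45342488 -1.04894669]
 [ 0.          0.          0.          1.        ]]
```

View pics/top0.png

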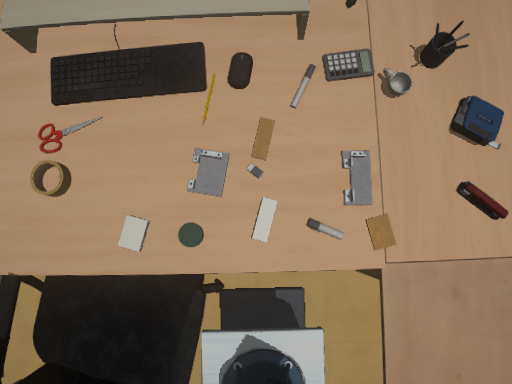

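View pics/scene0.png

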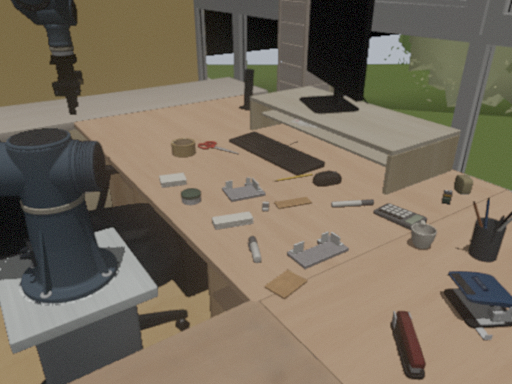

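Top view: broad jig (209,172), narrow jig (358,178), narrow board (263,138), broad board (380,231), narrow block (265,219), broad block (133,233), tin (191,235), eraser (255,171), glue stick (325,229). The scene view agrees.

Create h.py:
```python
from rig import bot,capture
import cv2,numpy as np
from scipy.spatial.transform import Rotation as Ro
def grab(n):
    s=bot.read_state();c=capture(n)
    if n=="wrist":
        T=np.eye(4);T[:3,:3]=s["tcp_rot"];T[:3,3]=s["position"];M=T@c["mount"]
    else: M=np.linalg.inv(c["view"])
    c["M"]=M;return c
def p2w(c,pts,z):
    u=cv2.undistortPoints(np.float64(pts).reshape(-1,1,2),c["K"],c["D"]).reshape(-1,2)
    d=np.c_[u[:,0],-u[:,1],-np.ones(len(u))]@c["M"][:3,:3].T;o=c["M"][:3,3]
    return o+d*((z-o[2])/d[:,2])[:,None]
def w2p(c,P):
    V=np.linalg.inv(c["M"]);q=np.atleast_2d(P)@V[:3,:3].T+V[:3,3];q=q*[1,-1,-1]
    return cv2.projectPoints(q,np.zeros(3),np.zeros(3),c["K"],c["D"])[0].reshape(-1,2)
def go(x,y,z,yaw):
    """shift and turn from the measured pose to a tool-down pose whose tool y axis has world direction yaw (mod 180)"""
    s=bot.read_state();R=s["tcp_rot"];best=None
    for k in(0,180):
        a=np.radians(yaw+k);Y=np.array([np.cos(a),np.sin(a),0]);Z=np.array([0,0,-1.]);T=np.c_[np.cross(Y,Z),Y,Z]
        r=Ro.from_matrix(R.T@T).as_rotvec(degrees=True)
        if best is None or abs(r[2])<abs(best[2]):best=r
    print("shift",np.round(R.T@(np.array([x,y,z])-s["position"]),4),"rot",np.round(best,2),"j6",round(s["joint_positions"][5],1),"alt rz",round(best[2]-180*np.sign(best[2]),1))
```

Run:
```python
from h import *
c=grab("top")
for n,p,z in [("jb",(209,172),.01),("jn",(358,178),.01),("bn",(263,138),.006),("bb",(380,231),.006),("kn",(265,219),.02),("kb",(133,233),.02),("edge",(260,271),0)]:
    print(n,np.round(p2w(c,[p],z),3))
w=grab("wrist");print(w["K"],w["D"],w["mount"]);cv2.imwrite("pics/w0.png",w["color"][:,:,::-1])
# rectangles by colour in the top view
g=cv2.cvtColor(c["color"],cv2.COLOR_RGB2HSV)
for n,p,z in [("bn",(263,138),.006),("bb",(380,231),.006),("kn",(265,219),.02),("kb",(133,233),.02),("jn",(362,185),.01),("jb",(212,176),.01)]:
    m=np.zeros((386,514),np.uint8);cv2.floodFill(c["color"].copy(),m,p,0,(14,)*3,(14,)*3,cv2.FLOODFILL_FIXED_RANGE|cv2.FLOODFILL_MASK_ONLY|(255<<8))
    k=cv2.findContours(m[1:-1,1:-1],0,2)[0];k=max(k,key=cv2.contourArea).reshape(-1,2)
    W=p2w(c,k,z)[:,:2];r=cv2.minAreaRect(np.float32(W*1000));print(n,np.round(r[0]),np.round(r[1]),round(r[2],1),len(k))
```

```text
jb [[0.565 0.129 0.01 ]]
jn [[ 0.537 -0.266  0.01 ]]
bn [[ 0.654 -0.017  0.006]]
bb [[ 0.396 -0.318  0.006]]
kn [[ 0.436 -0.016  0.02 ]]
kb [[0.408 0.331 0.02 ]]
edge [[0.301 0.001 0.   ]]
[[287.90929198   0.         252.37696888]
 [  0.         287.90929198 191.11232106]
 [  0.           0.           1.        ]] [-0.06521297  0.          0.          0.          0.        ] [[ 2.68505038e-04  9.62901911e-01  2.69851509e-01  7.34526306e-02]
 [ 9.99999878e-01 -1.46975220e-04 -4.70563553e-04  1.17204522e-03]
 [-4.13445059e-04  2.69851603e-01 -9.62901834e-01 -1.62776954e-01]
 [ 0.00000000e+00  0.00000000e+00  0.00000000e+00  1.00000000e+00]]
bn [654. -16.] [ 41. 112.] 74.9 68
bb [ 393. -321.] [87. 59.] 14.0 69
kn [435. -15.] [ 38. 109.] 73.5 59
kb [409. 333.] [58. 83.] 73.1 61
jn [ 539. -267.] [ 69. 144.] 86.6 50
jb [566. 133.] [ 92. 116.] 78.6 70
```

View pics/w0.png

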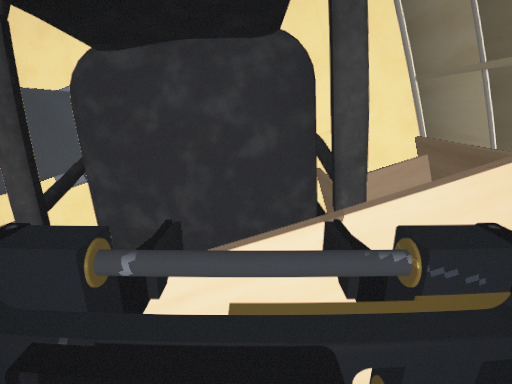

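```bash
python3 -c "
from h import *
go(.57,.125,.2,78)"
```

```text
shift [-0.5031 -0.3287  0.0222] rot [-0.07 -0.02 -6.09] j6 -10.2 alt rz 173.9
```

Careful with the scale: shifts go in shares of 0.75 m and turns go in shares of 45 degrees. That gives: -0.503 m is -0.6707, -0.329 m is -0.4387, -6 degrees is -0.1333.

Request:
send_path:
  plan: "-0.6707,-0.4387,0.0293,0,0,-0.1333,1;-0.6707,-0.4387,0.0293,0,0,-0.1333,1;-0.6707,-0.4387,0.0293,0,0,-0.1333,1;-0.6707,-0.4387,0.0293,0,0,-0.1333,1;-0.6707,-0.4387,0.0293,0,0,-0.1333,1;-0.6707,-0.4387,0.0293,0,0,-0.1333,1;-0.6707,-0.4387,0.0293,0,0,-0.1333,1;-0.6707,-0.4387,0.0293,0,0,-0.1333,1;-0.6707,-0.4387,0.0293,0,0,-0.1333,1;-0.6707,-0.4387,0.0293,0,0,-0.1333,1;-0.6707,-0.4387,0.0293,0,0,-0.1333,1;-0.6707,-0.4387,0.0293,0,0,-0.1333,1;-0.6707,-0.4387,0.0293,0,0,-0.1333,1;-0.6707,-0.4387,0.0293,0,0,-0.1333,1;-0.6707,-0.4387,0.0293,0,0,-0.1333,1;-0.6707,-0.4387,0.0293,0,0,-0.1333,1"

```text
time_s: 1.8
position: [0.5687, 0.1265, 0.2005]
tcp_rot: [[-0.978, 0.208, -0.001], [0.208, 0.978, 0.0], [0.001, -0.0, -1.0]]
force: [0.1, -0.1, -0.0]
opening: 0.999
grasp_force: 0.0
```

Run:
```python
from h import *
print(np.abs(bot.read_state()["qvel"]).max())
w=grab("wrist");np.savez("w1.npz",**w);cv2.imwrite("pics/w1.png",w["color"][:,:,::-1])
go(.57,.125,.2,78);go(.55,-.27,.2,86.6)
```

```text
0.3697967332076515
shift [-0.0014 -0.0013  0.0006] rot [-0.   -0.04  0.03] j6 -76.5 alt rz -180.0
shift [-0.0637 -0.3918  0.0006] rot [ 0.   -0.04 -8.57] j6 -76.5 alt rz 171.4
```

View pics/w1.png

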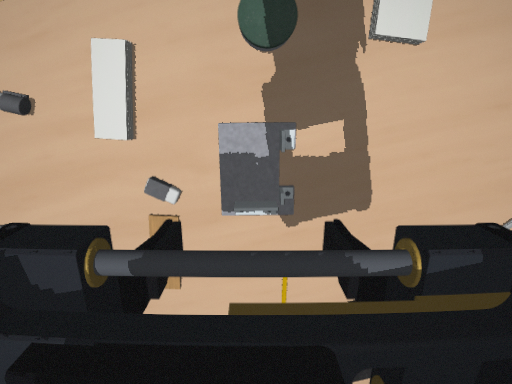

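The wrist view shows the broad jig (plate 220–296, 122–215). Long-fence bars are at right (288,138) and (288,193), end fence at bottom, so its origin is bottom right. Zooming in for the fence faces.

Run:
```python
import cv2
i=cv2.imread("pics/w1.png")[112:224,208:304]
cv2.imwrite("pics/w1z.png",cv2.convertScaleAbs(cv2.resize(i,None,fx=5,fy=5,interpolation=cv2.INTER_CUBIC),alpha=1.3,beta=20))
```

Request:
send_path:
  plan: "-0.0853,-0.5227,0,0,0,-0.1911,1;-0.0853,-0.5227,0,0,0,-0.1911,1;-0.0853,-0.5227,0,0,0,-0.1911,1;-0.0853,-0.5227,0,0,0,-0.1911,1;-0.0853,-0.5227,0,0,0,-0.1911,1;-0.0853,-0.5227,0,0,0,-0.1911,1;-0.0853,-0.5227,0,0,0,-0.1911,1;-0.0853,-0.5227,0,0,0,-0.1911,1;-0.0853,-0.5227,0,0,0,-0.1911,1;-0.0853,-0.5227,0,0,0,-0.1911,1;-0.0853,-0.5227,0,0,0,-0.1911,1;-0.0853,-0.5227,0,0,0,-0.1911,1"

```text
time_s: 3.05
position: [0.5506, -0.2692, 0.2006]
tcp_rot: [[-0.998, 0.058, -0.001], [0.058, 0.998, 0.001], [0.001, 0.001, -1.0]]
force: [0.1, -0.3, -0.0]
opening: 1.002
grasp_force: 0.0
```

Run:
```python
from h import *
w=grab("wrist");np.savez("w2.npz",**w);cv2.imwrite("pics/w2.png",w["color"][:,:,::-1])
r=w2p(w,[[.537,-.267,.01]])[0].astype(int);print(r)
a,b=max(r[0]-60,0),max(r[1]-70,0)
i=cv2.imread("pics/w2.png")[b:b+118,a:a+120];print(a,b)
cv2.imwrite("pics/w2z.png",cv2.convertScaleAbs(cv2.resize(i,None,fx=5,fy=5,interpolation=cv2.INTER_CUBIC),alpha=1.3,beta=20))
go(.654,-.016,.2,75)
```

```text
[252 160]
192 90
shift [-0.0884  0.259   0.0007] rot [ 0.02 -0.03 11.66] j6 -123.2 alt rz -168.3
```

View pics/w1z.png

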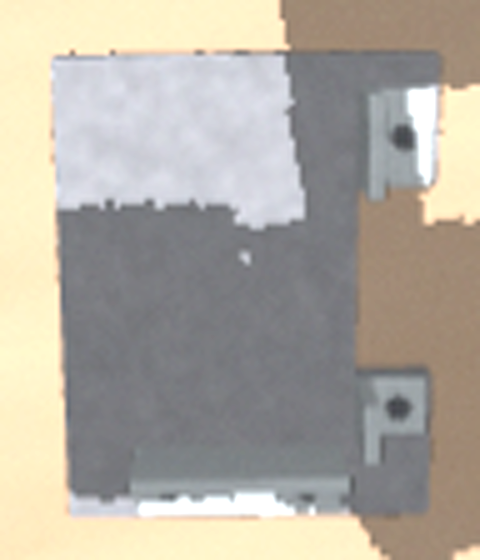

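View pics/w2z.png

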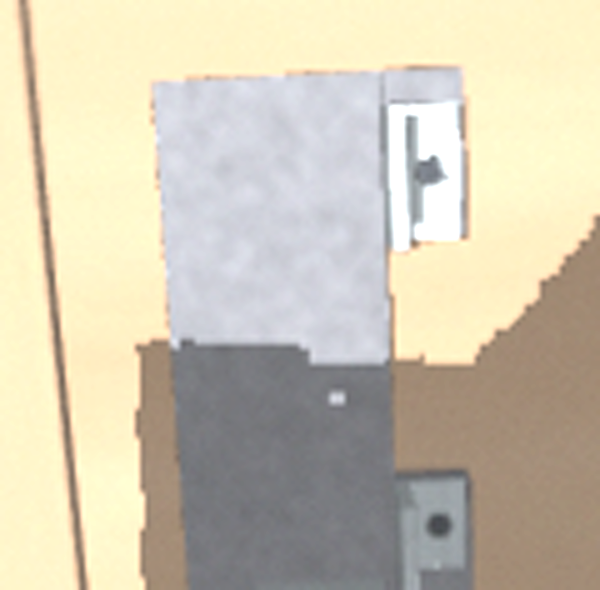

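Plate notch is cut out; broad plate corners in the zoom are (52,55),(441,52),(70,515),(428,513), end-fence base edge at row ≈447 (x 130–350), long-fence bases at x≈368 (top bar) and ≈360 (bottom bar). Narrow jig continues below the crop.

Run:
```python
from h import *
i=cv2.imread("pics/w2.png")[170:270,192:312]
cv2.imwrite("pics/w2y.png",cv2.convertScaleAbs(cv2.resize(i,None,fx=5,fy=5,interpolation=cv2.INTER_CUBIC),alpha=1.6,beta=25))
w=dict(np.load("w1.npz"))
z=lambda P,o:np.array(P)/5.-.4+o
for P in([(52,55),(441,52),(70,515),(428,513)],[(135,447),(350,447),(368,95),(369,195),(359,372),(362,460),(357,220),(355,365)]):
    print(np.round(p2w(w,z(P,(208,112)),.01)[:,:2]*1000,1))
w=dict(np.load("w2.npz"))
print(np.round(p2w(w,z([(155,82),(463,67),(382,72),(188,585),(382,110),(386,245),(395,475),(400,585),(388,250),(393,465)],(192,90)),.01)[:,:2]*1000,1))
```

```text
[[501.9  99.8]
 [520.5 191.3]
 [616.7  76.5]
 [635.6 168.1]]
[[602.1  97.3]
 [613.6 151.5]
 [526.9 172.2]
 [550.8 168. ]
 [594.5 157.4]
 [617.7 153.9]
 [556.2 164. ]
 [592.4 156.7]]
[[ 469.8 -298.5]
 [ 470.6 -225.6]
 [ 470.7 -244.8]
 [ 595.4 -300.6]
 [ 479.4 -245.2]
 [ 511.4 -245.6]
 [ 569.2 -245.9]
 [ 598.6 -245.8]
 [ 512.6 -245.2]
 [ 566.5 -246.2]]
```

View pics/w2y.png

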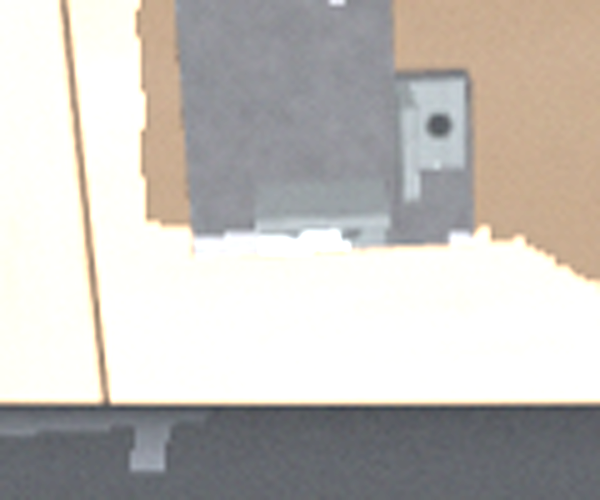

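Run:
```python
from h import *
w=dict(np.load("w2.npz"))
z=lambda P,o:np.array(P)/5.-.4+o
print(np.round(p2w(w,z([(257,181),(388,179),(193,236),(472,238),(395,72),(402,195)],(192,170)),.01)[:,:2]*1000,1))
```

```text
[[ 595.3 -282.6]
 [ 596.8 -248.8]
 [ 609.5 -300.4]
 [ 614.4 -227.5]
 [ 568.4 -245.8]
 [ 601.4 -245.3]]
```

Request:
send_path:
  plan: "-0.1173,0.3453,0,0,0,0.2578,1;-0.1173,0.3453,0,0,0,0.2578,1;-0.1173,0.3453,0,0,0,0.2578,1;-0.1173,0.3453,0,0,0,0.2578,1;-0.1173,0.3453,0,0,0,0.2578,1;-0.1173,0.3453,0,0,0,0.2578,1;-0.1173,0.3453,0,0,0,0.2578,1;-0.1173,0.3453,0,0,0,0.2578,1;-0.1173,0.3453,0.0667,0,0,0.2578,1;-0.1173,0.3453,0.1333,0,0,0.2578,1;-0.1173,0.3453,0.1333,0,0,0.2578,1;-0.1173,0.3453,0.1333,0,0,0.2578,1"

```text
time_s: 4.3
position: [0.6533, -0.0195, 0.1001]
tcp_rot: [[-0.965, 0.262, -0.003], [0.262, 0.965, 0.0], [0.003, -0.0, -1.0]]
force: [0.4, 0.5, 1.7]
opening: 1.0
grasp_force: 0.0
```

Run:
```python
from h import *
w=grab("wrist");cv2.imwrite("pics/w3.png",w["color"][:,:,::-1])
c=[(654+a*56*np.cos(t)-b*20*np.sin(t),-16+a*56*np.sin(t)+b*20*np.cos(t),6) for t in[np.radians(-15.1)] for a,b in((1,1),(1,-1),(-1,-1),(-1,1))]
print(w2p(w,np.array(c)/1000))
```

```text
[[275.10783605 247.41481812]
 [234.41184702 247.45943024]
 [232.16369353 131.32822453]
 [277.67220727 131.29454969]]
```

View pics/w3.png

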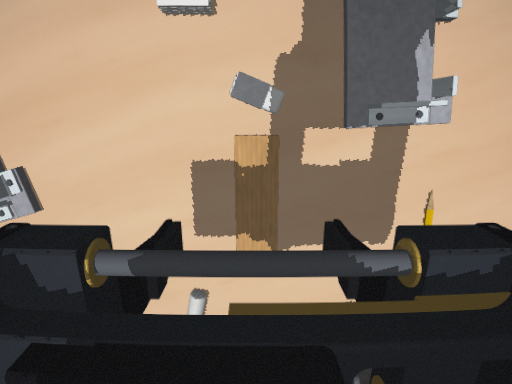

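Board near edge seen at (235–279,135) vs predicted (232–277,131): shift ~+3 mm x, +1 mm y; orientation matches the tool.

```bash
python3 -c "
from h import *
go(.656,-.0155,.003,75)"
```

```text
shift [0.0006 0.0042 0.0994] rot [-0.    0.15 -0.16] j6 -86.3 alt rz 179.8
```

Request:
send_path:
  plan: "0.0013,0.0053,0.04,0,0,0,1;0.0013,0.0053,0.08,0,0,0,1;0.0013,0.0053,0.1133,0,0,0,1;0.0013,0.0053,0.124,0,0,0,1;0.0013,0.0053,0.124,0,0,0,1;0.0013,0.0053,0.124,0,0,0,1"

```text
time_s: 4.95
position: [0.6562, -0.0149, 0.0102]
tcp_rot: [[-0.965, 0.261, 0.005], [0.261, 0.965, -0.001], [-0.005, 0.0, -1.0]]
force: [0.0, -0.3, -0.0]
opening: 1.001
grasp_force: 0.0
```

```bash
python3 -c "
from h import *
go(.656,-.0155,.003,75)"
```

```text
shift [ 0.0001 -0.0007  0.0072] rot [ 0.02  0.27 -0.1 ] j6 -85.9 alt rz 179.9
```

Scaled: 0.0075 m is 0.01, 0.004 m is 0.0053.

Request:
send_path:
  plan: "0,0,0.0053,0,0,0,1;0,0,0.01,0,0,0,1;0,0,0.01,0,0,0,1;0,0,0.01,0,0,0,0.2;0,0,0.01,0,0,0,0.2;0,0,0.01,0,0,0,0.2;0,0,0.01,0,0,0,0.2;0,0,0.01,0,0,0,0.2;0,0,0.01,0,0,0,0.2;0,0,0.01,0,0,0,0.2;0,0,0.01,0,0,0,0.2"

```text
time_s: 6.05
position: [0.6546, -0.0144, 0.0005]
tcp_rot: [[-0.966, 0.26, 0.001], [0.26, 0.966, -0.0], [-0.001, 0.0, -1.0]]
force: [0.0, 0.8, 5.6]
opening: 0.457
grasp_force: 30.5
```

Scaled: -0.06 m is -0.08, -0.03 m is -0.04.

Request:
send_path:
  plan: "0,0,-0.04,0,0,0,0.2;0,0,-0.08,0,0,0,0.2;0,0,-0.08,0,0,0,0.2;0,0,-0.08,0,0,0,0.2"

```text
time_s: 6.45
position: [0.6539, -0.0142, 0.06]
tcp_rot: [[-0.966, 0.26, -0.0], [0.26, 0.966, -0.0], [0.0, -0.0, -1.0]]
force: [-0.5, -0.0, -0.4]
opening: 0.455
grasp_force: 30.0
```

```bash
python3 -c "
from h import *
go(.532,-.270,.075,89)"
```

```text
shift [ 0.0511 -0.2787 -0.015 ] rot [-0.000e+00 -1.000e-02 -1.409e+01] j6 -85.9 alt rz 165.9
```

Scaled: -0.279 m is -0.372, 0.051 m is 0.068, -14 degrees is -0.3111.

Request:
send_path:
  plan: "0.068,-0.372,-0.02,0,0,-0.3111,0.2;0.068,-0.372,-0.02,0,0,-0.3111,0.2;0.068,-0.372,-0.02,0,0,-0.3111,0.2;0.068,-0.372,-0.02,0,0,-0.3111,0.2;0.068,-0.372,-0.02,0,0,-0.3111,0.2;0.068,-0.372,-0.02,0,0,-0.3111,0.2;0.068,-0.372,-0.02,0,0,-0.3111,0.2;0.068,-0.372,-0.02,0,0,-0.3111,0.2;0.068,-0.372,-0.02,0,0,-0.3111,0.2;0.068,-0.372,-0.02,0,0,-0.3111,0.2"

```text
time_s: 7.45
position: [0.5324, -0.2686, 0.0744]
tcp_rot: [[-1.0, 0.017, -0.001], [0.017, 1.0, 0.001], [0.001, 0.001, -1.0]]
force: [-0.3, 0.5, 0.2]
opening: 0.452
grasp_force: 30.0
```

Run:
```python
from h import *
w=grab("wrist");cv2.imwrite("pics/w4.png",w["color"][:,:,::-1]);go(.532,-.270,.012,89)
```

```text
shift [ 0.0005 -0.0014  0.0625] rot [ 0.05 -0.05  0.03] j6 -126.5 alt rz -180.0
```

View pics/w4.png

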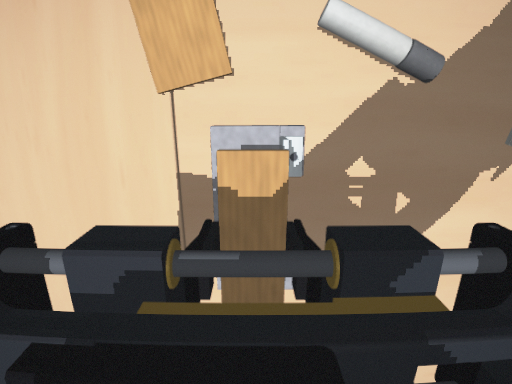

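Scaled: 0.0625 m is 0.0833, 0.0615 m is 0.082.

Request:
send_path:
  plan: "0,-0.0013,0.04,0,0,0,0.2;0,-0.0013,0.0667,0,0,0,0.2;0,-0.0013,0.0773,0,0,0,0.2;0,-0.0013,0.082,0,0,0,0.2;0,-0.0013,0.0833,0,0,0,0.2;0,-0.0013,0.0833,0,0,0,0.2;0,-0.0013,0.0833,0,0,0,0.2"

```text
time_s: 8.2
position: [0.5329, -0.2717, 0.0134]
tcp_rot: [[-1.0, 0.019, 0.001], [0.019, 1.0, -0.001], [-0.001, -0.001, -1.0]]
force: [0.3, 0.5, -0.9]
opening: 0.453
grasp_force: 30.0
```

```bash
python3 -c "
from h import *
go(.532,-.270,.011,89)"
```

```text
shift [0.0009 0.0017 0.0024] rot [-0.06  0.08 -0.08] j6 -126.6 alt rz 179.9
```

Scaled: 0.002 m is 0.0027, 0.001 m is 0.0013.

Request:
send_path:
  plan: "0,0,0.0013,0,0,0,0.2;0,0,0.0027,0,0,0,0.2;0,0,0.0027,0,0,0,0.2"

```text
time_s: 8.5
position: [0.5322, -0.2715, 0.0107]
tcp_rot: [[-1.0, 0.019, 0.0], [0.019, 1.0, -0.0], [-0.0, -0.0, -1.0]]
force: [0.3, -0.3, -0.2]
opening: 0.449
grasp_force: 30.0
```

Request:
send_path:
  plan: "0,0.0027,0,0,0,0,0.2;0,0.0053,0,0,0,0,0.2;0,0.0067,0,0,0,0,0.2;0,0.0067,0,0,0,0,0.2"

```text
time_s: 8.9
position: [0.5324, -0.2674, 0.0107]
tcp_rot: [[-1.0, 0.018, 0.0], [0.018, 1.0, -0.002], [-0.0, -0.002, -1.0]]
force: [-2.3, -4.1, -0.9]
opening: 0.45
grasp_force: 30.0
```

Request:
send_path:
  plan: "0,0.0013,0,0,0,0,0.2;0,0.0027,0,0,0,0,0.2;0,0.0027,0,0,0,0,0.2"

```text
time_s: 9.2
position: [0.5326, -0.2673, 0.0107]
tcp_rot: [[-1.0, 0.017, 0.001], [0.017, 1.0, -0.005], [-0.001, -0.005, -1.0]]
force: [-2.9, -9.6, -1.7]
opening: 0.449
grasp_force: 30.0
```

Scaled: -0.006 m is -0.008, -0.005 m is -0.0067.

Request:
send_path:
  plan: "-0.0013,-0.0013,0,0,0,0,0.2;-0.004,-0.0013,0,0,0,0,0.2;-0.0067,-0.0013,0,0,0,0,0.2;-0.008,-0.0013,0,0,0,0,0.2;-0.008,-0.0013,0,0,0,0,0.2"

```text
time_s: 9.7
position: [0.5364, -0.2673, 0.0106]
tcp_rot: [[-1.0, 0.016, -0.004], [0.016, 1.0, -0.002], [0.004, -0.002, -1.0]]
force: [-6.9, -8.6, 1.6]
opening: 0.45
grasp_force: 30.1
```

Request:
send_path:
  plan: "-0.0013,0,0,0,0,0,0.2;-0.0027,0,0,0,0,0,0.2;-0.0027,0,0,0,0,0,0.2"

```text
time_s: 10.0
position: [0.5364, -0.2673, 0.0105]
tcp_rot: [[-1.0, 0.016, -0.008], [0.016, 1.0, -0.001], [0.008, -0.001, -1.0]]
force: [-10.5, -9.9, 2.5]
opening: 0.453
grasp_force: 30.4
```

Scaled: -0.14 m is -0.1867, -0.12 m is -0.16.

Request:
send_path:
  plan: "0.0027,-0.0027,0,0,0,0,0.2;0.0027,-0.0027,0,0,0,0,0.2;0.0027,-0.0027,0,0,0,0,0.6;0.0027,-0.0027,0,0,0,0,0.7;0.0027,-0.0027,0,0,0,0,0.7;0.0027,-0.0027,0,0,0,0,0.7;0.0027,-0.0027,-0.04,0,0,0,0.7;0.0027,-0.0027,-0.1067,0,0,0,0.7;0.0027,-0.0027,-0.16,0,0,0,0.7;0.0027,-0.0027,-0.1867,0,0,0,0.9;0.0027,-0.0027,-0.1867,0,0,0,1;0.0027,-0.0027,-0.1867,0,0,0,1"

```text
time_s: 11.2
position: [0.5383, -0.2671, 0.1505]
tcp_rot: [[-1.0, 0.019, 0.0], [0.019, 1.0, 0.0], [-0.0, 0.0, -1.0]]
force: [-0.4, 0.3, -0.1]
opening: 0.883
grasp_force: 0.0
```

Run:
```python
from h import *
w=grab("wrist");i=w["color"][:,:,::-1];cv2.imwrite("pics/w5.png",i)
r=w2p(w,[[.537,-.267,.01]])[0].astype(int);print(r)
cv2.imwrite("pics/w5z.png",cv2.convertScaleAbs(cv2.resize(i[60:250,r[0]-70:r[0]+70],None,fx=3,fy=3,interpolation=cv2.INTER_CUBIC),alpha=1.4,beta=20))
```

```text
[251 179]
```

View pics/w5z.png

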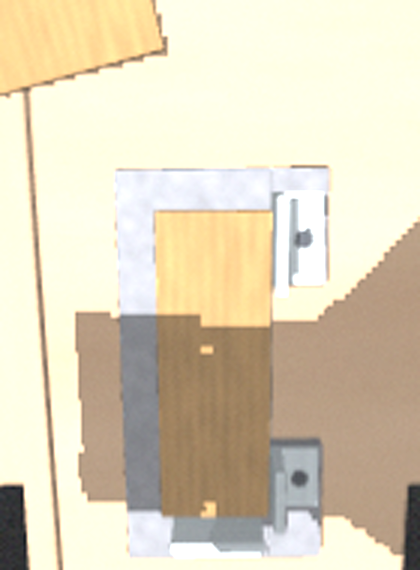

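The narrow board is seated against both fences. Next: narrow block.

```bash
python3 -c "
from h import *
go(.435,-.015,.12,73.5)"
```

```text
shift [0.1074 0.2497 0.03  ] rot [ 0.07 -0.1  15.41] j6 -126.0 alt rz -164.6
```

Scaled: 0.25 m is 0.3333, 0.107 m is 0.1427, 15.4 degrees is 0.3422.

Request:
send_path:
  plan: "0.1427,0.3333,0.04,0,0,0.3422,1;0.1427,0.3333,0.04,0,0,0.3422,1;0.1427,0.3333,0.04,0,0,0.3422,1;0.1427,0.3333,0.04,0,0,0.3422,1;0.1427,0.3333,0.04,0,0,0.3422,1;0.1427,0.3333,0.04,0,0,0.3422,1;0.1427,0.3333,0.04,0,0,0.3422,1;0.1427,0.3333,0.04,0,0,0.3422,1;0.1427,0.3333,0.04,0,0,0.3422,1;0.1427,0.3333,0.04,0,0,0.3422,1"

```text
time_s: 12.25
position: [0.4372, -0.0168, 0.1204]
tcp_rot: [[-0.958, 0.286, 0.001], [0.286, 0.958, -0.0], [-0.001, -0.0, -1.0]]
force: [-0.2, -0.2, -0.1]
opening: 1.004
grasp_force: 0.0
```

Add to h.py:
```python
def rect(c,P,z,tol=20,roi=None):
    p=tuple(int(v) for v in w2p(c,[[P[0],P[1],z]])[0]);m=np.zeros((386,514),np.uint8)
    cv2.floodFill(c["color"].copy(),m,p,0,(tol,)*3,(tol,)*3,cv2.FLOODFILL_FIXED_RANGE|cv2.FLOODFILL_MASK_ONLY|(255<<8))
    k=max(cv2.findContours(m[1:-1,1:-1],0,2)[0],key=cv2.contourArea).reshape(-1,2)
    r=cv2.minAreaRect(np.float32(p2w(c,k,z)[:,:2]*1000));print(np.round(r[0],1),np.round(r[1],1),round(r[2],1),"px",k.min(0),k.max(0))
```

Run:
```python
from h import *
w=grab("wrist");cv2.imwrite("pics/w6.png",w["color"][:,:,::-1])
for t in(20,40):rect(w,(.40,-.005),.02,t)
c=grab("top")
for t in(14,30):rect(c,(.435,-.015),.02,t)
go(.435,-.015,.006,73.5)
```

```text
[399.   -2.3] [39.1 28.3] 73.4 px [233 132] [276 163]
[399.2  -2.9] [39.6 29.9] 72.1 px [232 131] [276 164]
[460.9 -22.4] [130.5  97.9] 72.3 px [240 186] [295 231]
[460.4 -22.4] [133.5 122.7] 72.6 px [239 180] [297 235]
shift [0.0022 0.001  0.1145] rot [-0.    0.03 -0.09] j6 -90.3 alt rz 179.9
```

View pics/w6.png

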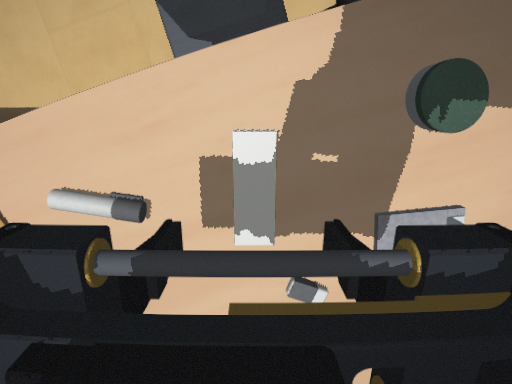

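Narrow block lies at px (233–276, 131–245), well between the fingers; centre ≈ (0.438,-0.0145).

Scaled: 0.1145 m is 0.1527, 0.105 m is 0.14.

Request:
send_path:
  plan: "-0.0013,0.0027,0.0533,0,0,0,1;-0.0013,0.0027,0.1067,0,0,0,1;-0.0013,0.0027,0.14,0,0,0,1;-0.0013,0.0027,0.1527,0,0,0,1;-0.0013,0.0027,0.1527,0,0,0,1;-0.0013,0.0027,0.1527,0,0,0,0.2;-0.0013,0.0027,0.1527,0,0,0,0.2;-0.0013,0.0027,0.1527,0,0,0,0.2;-0.0013,0.0027,0.1527,0,0,0,0.2;-0.0013,0.0027,0.1527,0,0,0,0.2;-0.0013,0.0027,0.1527,0,0,0,0.2;-0.0013,0.0027,0.1527,0,0,0,0.2;-0.0013,0.0027,0.1527,0,0,0,0.2"

```text
time_s: 13.65
position: [0.4377, -0.0139, 0.0062]
tcp_rot: [[-0.959, 0.284, 0.0], [0.284, 0.959, -0.0], [-0.0, -0.0, -1.0]]
force: [0.8, 0.4, 3.0]
opening: 0.456
grasp_force: 30.0
```

Request:
send_path:
  plan: "0,0,-0.04,0,0,0,0.2;0,0,-0.0933,0,0,0,0.2;0,0,-0.12,0,0,0,0.2;0,0,-0.12,0,0,0,0.2;0,0,-0.12,0,0,0,0.2"

```text
time_s: 14.15
position: [0.4375, -0.0138, 0.096]
tcp_rot: [[-0.959, 0.284, 0.0], [0.284, 0.959, -0.0], [-0.0, -0.0, -1.0]]
force: [-0.6, -0.9, 0.2]
opening: 0.461
grasp_force: 30.0
```

```bash
python3 -c "
from h import *
go(.529,-.273,.1,88.8)"
```

```text
shift [-0.1613 -0.2225 -0.0039] rot [ -0.     0.03 -15.29] j6 -90.0 alt rz 164.7
```

Scaled: -0.2225 m is -0.2967, -0.161 m is -0.2147, -15.3 degrees is -0.34.

Request:
send_path:
  plan: "-0.2147,-0.2967,-0.0053,0,0,-0.34,0.2;-0.2147,-0.2967,-0.0053,0,0,-0.34,0.2;-0.2147,-0.2967,-0.0053,0,0,-0.34,0.2;-0.2147,-0.2967,-0.0053,0,0,-0.34,0.2;-0.2147,-0.2967,-0.0053,0,0,-0.34,0.2;-0.2147,-0.2967,-0.0053,0,0,-0.34,0.2;-0.2147,-0.2967,-0.0053,0,0,-0.34,0.2;-0.2147,-0.2967,-0.0053,0,0,-0.34,0.2;-0.2147,-0.2967,-0.0053,0,0,-0.34,0.2;-0.2147,-0.2967,-0.0053,0,0,-0.34,0.2"

```text
time_s: 15.15
position: [0.5278, -0.271, 0.0992]
tcp_rot: [[-1.0, 0.02, -0.002], [0.02, 1.0, 0.002], [0.002, 0.002, -1.0]]
force: [-0.7, -0.1, -1.5]
opening: 0.457
grasp_force: 30.0
```

```bash
python3 -c "
from h import *
go(.529,-.273,.026,88.8)"
```

```text
shift [-0.0014 -0.0021  0.0732] rot [ 0.11 -0.14  0.08] j6 -126.8 alt rz -179.9
```

Scaled: 0.075 m is 0.1, 0.072 m is 0.096.

Request:
send_path:
  plan: "-0.0013,-0.0013,0.04,0,0,0,0.2;-0.0013,-0.0013,0.08,0,0,0,0.2;-0.0013,-0.0013,0.096,0,0,0,0.2;-0.0013,-0.0013,0.1,0,0,0,0.2;-0.0013,-0.0013,0.1,0,0,0,0.2;-0.0013,-0.0013,0.1,0,0,0,0.2"

```text
time_s: 15.75
position: [0.5307, -0.2743, 0.0262]
tcp_rot: [[-1.0, 0.02, 0.002], [0.02, 1.0, -0.001], [-0.002, -0.001, -1.0]]
force: [0.3, 0.4, -0.5]
opening: 0.457
grasp_force: 30.0
```

Request:
send_path:
  plan: "0,0.0027,0,0,0,0,0.2;0,0.0053,0,0,0,0,0.2;0,0.008,0,0,0,0,0.2;0,0.008,0,0,0,0,0.2"

```text
time_s: 16.15
position: [0.5301, -0.2678, 0.0255]
tcp_rot: [[-1.0, 0.02, 0.0], [0.02, 1.0, -0.0], [-0.001, -0.0, -1.0]]
force: [-0.2, 0.1, -0.4]
opening: 0.457
grasp_force: 30.0
```

Scaled: 0.001 m is 0.0013.

Request:
send_path:
  plan: "0,0.0013,0,0,0,0,0.2;0,0.0013,0,0,0,0,0.2"

```text
time_s: 16.35
position: [0.5302, -0.2677, 0.0253]
tcp_rot: [[-1.0, 0.02, 0.001], [0.02, 1.0, -0.001], [-0.001, -0.001, -1.0]]
force: [-0.8, -2.0, 0.1]
opening: 0.458
grasp_force: 30.0
```

Scaled: 0.0025 m is 0.0033, -0.001 m is -0.0013.

Request:
send_path:
  plan: "0,-0.0013,0.0013,0,0,0,0.2;0,-0.0013,0.0033,0,0,0,0.2;0,-0.0013,0.0033,0,0,0,0.2"

```text
time_s: 16.65
position: [0.5299, -0.2678, 0.0222]
tcp_rot: [[-1.0, 0.021, -0.0], [0.021, 1.0, 0.0], [0.0, 0.0, -1.0]]
force: [0.8, -1.4, -0.7]
opening: 0.455
grasp_force: 30.0
```

Request:
send_path:
  plan: "-0.0027,0.0013,0,0,0,0,0.2;-0.0067,0.0013,0,0,0,0,0.2;-0.0093,0.0013,0,0,0,0,0.2;-0.0093,0.0013,0,0,0,0,0.2"

```text
time_s: 17.05
position: [0.537, -0.2677, 0.0225]
tcp_rot: [[-1.0, 0.02, -0.0], [0.02, 1.0, -0.001], [0.0, -0.001, -1.0]]
force: [-1.4, -4.4, 0.0]
opening: 0.456
grasp_force: 30.0
```

Request:
send_path:
  plan: "-0.0027,0.0013,0.0013,0,0,0,0.2;-0.004,0.0013,0.0013,0,0,0,0.2;-0.004,0.0013,0.0013,0,0,0,0.2"

```text
time_s: 17.35
position: [0.5381, -0.2675, 0.0222]
tcp_rot: [[-1.0, 0.018, -0.004], [0.018, 1.0, -0.002], [0.004, -0.002, -1.0]]
force: [-8.8, -7.2, 5.8]
opening: 0.455
grasp_force: 30.1
```

Scaled: -0.13 m is -0.1733, -0.001 m is -0.0013.

Request:
send_path:
  plan: "-0.0013,0.0013,0,0,0,0,0.2;0.0013,-0.0013,0,0,0,0,0.2;0.0013,-0.0013,0,0,0,0,0.5;0.0013,-0.0013,0,0,0,0,0.65;0.0013,-0.0013,0,0,0,0,0.65;0.0013,-0.0013,0,0,0,0,0.65;0.0013,-0.0013,-0.04,0,0,0,0.65;0.0013,-0.0013,-0.1067,0,0,0,0.8;0.0013,-0.0013,-0.16,0,0,0,1;0.0013,-0.0013,-0.1733,0,0,0,1;0.0013,-0.0013,-0.1733,0,0,0,1;0.0013,-0.0013,-0.1733,0,0,0,1"

```text
time_s: 18.55
position: [0.5381, -0.2663, 0.1503]
tcp_rot: [[-1.0, 0.021, -0.002], [0.021, 1.0, 0.002], [0.002, 0.002, -1.0]]
force: [-0.7, 0.2, -0.1]
opening: 0.967
grasp_force: 0.0
```

Run:
```python
from h import *
w=grab("wrist");i=w["color"][:,:,::-1];cv2.imwrite("pics/w7.png",i)
r=w2p(w,[[.537,-.267,.01]])[0].astype(int);print(r)
cv2.imwrite("pics/w7z.png",cv2.convertScaleAbs(cv2.resize(i[40:250,r[0]-110:r[0]+70],None,fx=2.8,fy=2.8,interpolation=cv2.INTER_CUBIC),alpha=1.2,beta=10))
rect(grab("top"),(.394,-.320),.006,14)
go(.394,-.320,.12,104)
```

```text
[250 179]
[ 351.6 -389.2] [634.9 338.6] 23.2 px [350 118] [511 327]
shift [ 0.1424 -0.057   0.0297] rot [  0.18  -0.19 -15.2 ] j6 -125.8 alt rz 164.8
```

View pics/w7z.png

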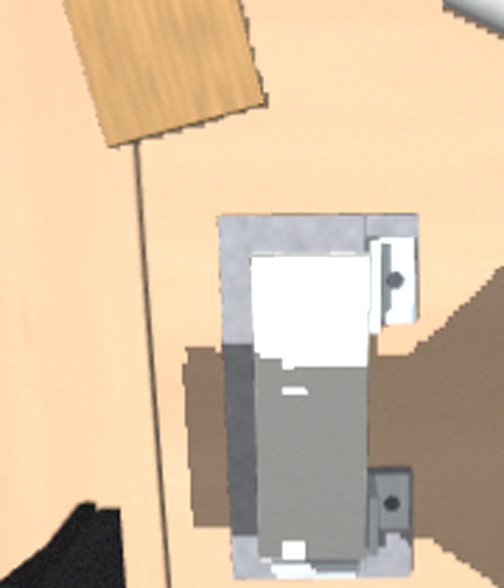

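Narrow pad is flush in its corner. Next: broad board.

Scaled: 0.142 m is 0.1893, -0.057 m is -0.076, -15.2 degrees is -0.3378.

Request:
send_path:
  plan: "0.1893,-0.076,0.04,0,0,-0.3378,1;0.1893,-0.076,0.04,0,0,-0.3378,1;0.1893,-0.076,0.04,0,0,-0.3378,1;0.1893,-0.076,0.04,0,0,-0.3378,1;0.1893,-0.076,0.04,0,0,-0.3378,1;0.1893,-0.076,0.04,0,0,-0.3378,1;0.1893,-0.076,0.04,0,0,-0.3378,1"

```text
time_s: 19.35
position: [0.3973, -0.3211, 0.1215]
tcp_rot: [[-0.97, -0.243, 0.001], [-0.243, 0.97, -0.001], [-0.001, -0.001, -1.0]]
force: [0.3, -0.4, -0.4]
opening: 1.001
grasp_force: 0.0
```

Run:
```python
from h import *
w=grab("wrist");cv2.imwrite("pics/w8.png",w["color"][:,:,::-1])
for t in(20,35,50):rect(w,(.39,-.32),.006,t)
go(.394,-.320,.003,104)
t=np.radians(14)
c=[(394+a*42*np.cos(t)-b*30*np.sin(t),-320+a*42*np.sin(t)+b*30*np.cos(t),6) for a,b in((1,1),(1,-1),(-1,-1),(-1,1))]
print(w2p(w,np.array(c)/1000))
```

```text
[ 389.1 -319.5] [1. 6.] 28.5 px [252 178] [258 179]
[ 359.8 -328.2] [63.6 60.7] 14.1 px [223 114] [285 180]
[ 316.4 -345. ] [177.4 474.4] 10.1 px [0 0] [485 197]
shift [0.003  0.0018 0.1186] rot [-0.05  0.04  0.12] j6 -155.6 alt rz -179.9
[[282.21089482 222.57556951]
 [224.35724382 222.47638872]
 [222.24404098 140.7182666 ]
 [284.79138532 140.84013031]]
```

View pics/w8.png

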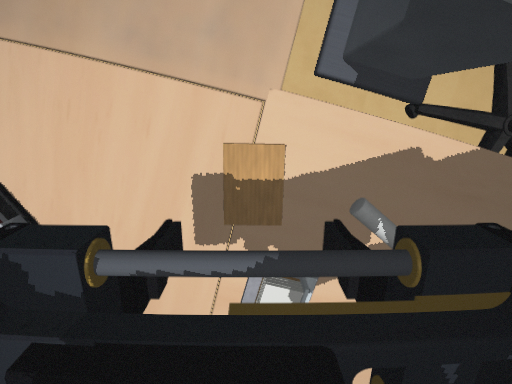

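Broad board at px (223–286, 142–224); prediction good to 1–2 mm. Descending.

Scaled: 0.1185 m is 0.158, 0.002 m is 0.0027.

Request:
send_path:
  plan: "0.0027,0.002,0.0533,0,0,0,1;0.0027,0.002,0.1067,0,0,0,1;0.0027,0.002,0.144,0,0,0,1;0.0027,0.002,0.1533,0,0,0,1;0.0027,0.002,0.158,0,0,0,1;0.0027,0.002,0.158,0,0,0,1;0.0027,0.002,0.158,0,0,0,0.4;0.0027,0.002,0.158,0,0,0,0.4;0.0027,0.002,0.158,0,0,0,0.4;0.0027,0.002,0.158,0,0,0,0.4;0.0027,0.002,0.158,0,0,0,0.4;0.0027,0.002,0.158,0,0,0,0.4"

```text
time_s: 20.6
position: [0.3937, -0.3205, 0.0035]
tcp_rot: [[-0.97, -0.242, 0.001], [-0.242, 0.97, -0.001], [-0.0, -0.001, -1.0]]
force: [0.4, 0.1, 4.5]
opening: 0.678
grasp_force: 30.0
```

Request:
send_path:
  plan: "0,0,-0.04,0,0,0,0.4;0,0,-0.0933,0,0,0,0.4;0,0,-0.12,0,0,0,0.4;0,0,-0.12,0,0,0,0.4"

```text
time_s: 21.0
position: [0.3948, -0.3217, 0.0956]
tcp_rot: [[-0.97, -0.242, 0.004], [-0.242, 0.97, -0.005], [-0.002, -0.006, -1.0]]
force: [-0.7, -0.9, -0.0]
opening: 0.677
grasp_force: 30.0
```

```bash
python3 -c "
from h import *
go(.556,.127,.1,78.5)"
```

```text
shift [-0.2651  0.3963 -0.006 ] rot [-0.28  0.21 25.51] j6 -155.8 alt rz -154.5
```

Careful with the scale: shifts go in shares of 0.75 m and turns go in shares of 45 degrees. That gives: 0.396 m is 0.528, -0.265 m is -0.3533, 25.5 degrees is 0.5667.

Request:
send_path:
  plan: "-0.3533,0.528,-0.008,-0.0044,0.0044,0.5667,0.4;-0.3533,0.528,-0.008,-0.0044,0.0044,0.5667,0.4;-0.3533,0.528,-0.008,-0.0044,0.0044,0.5667,0.4;-0.3533,0.528,-0.008,-0.0044,0.0044,0.5667,0.4;-0.3533,0.528,-0.008,-0.0044,0.0044,0.5667,0.4;-0.3533,0.528,-0.008,-0.0044,0.0044,0.5667,0.4;-0.3533,0.528,-0.008,-0.0044,0.0044,0.5667,0.4;-0.3533,0.528,-0.008,-0.0044,0.0044,0.5667,0.4;-0.3533,0.528,-0.008,-0.0044,0.0044,0.5667,0.4;-0.3533,0.528,-0.008,-0.0044,0.0044,0.5667,0.4;-0.3533,0.528,-0.008,-0.0044,0.0044,0.5667,0.4;-0.3533,0.528,-0.008,-0.0044,0.0044,0.5667,0.4;-0.3533,0.528,-0.008,-0.0044,0.0044,0.5667,0.4"

```text
time_s: 22.3
position: [0.5534, 0.1272, 0.0979]
tcp_rot: [[-0.98, 0.2, -0.007], [0.2, 0.98, 0.003], [0.007, 0.002, -1.0]]
force: [0.5, -1.2, -0.5]
opening: 0.677
grasp_force: 30.0
```

```bash
python3 -c "
from h import *
go(.556,.127,.016,78.5)"
```

```text
shift [-0.0031  0.0002  0.0819] rot [ 0.09 -0.4  -0.03] j6 -77.1 alt rz 180.0
```

Scaled: 0.08 m is 0.1067, 0.076 m is 0.1013.

Request:
send_path:
  plan: "-0.0013,0,0.04,0,0,0,0.4;-0.0013,0,0.08,0,0,0,0.4;-0.0013,0,0.1013,0,0,0,0.4;-0.0013,0,0.1067,0,0,0,0.4;-0.0013,0,0.1067,0,0,0,0.4;-0.0013,0,0.1067,0,0,0,0.4;-0.0013,0,0.1067,0,0,0,0.4"

```text
time_s: 23.0
position: [0.5563, 0.1279, 0.0202]
tcp_rot: [[-0.98, 0.2, -0.001], [0.2, 0.98, 0.003], [0.002, 0.003, -1.0]]
force: [1.0, -1.0, 0.2]
opening: 0.674
grasp_force: 30.0
```

```bash
python3 -c "
from h import *
go(.556,.127,.0135,78.5)"
```

```text
shift [ 0.0001 -0.0009  0.0067] rot [ 0.17 -0.12 -0.02] j6 -77.1 alt rz 180.0
```

Scaled: 0.0065 m is 0.0087, 0.003 m is 0.004, 0.2 degrees is 0.0044.

Request:
send_path:
  plan: "0,0,0.004,0.0044,-0.0022,0,0.4;0,0,0.0087,0.0044,-0.0022,0,0.4;0,0,0.0087,0.0044,-0.0022,0,0.4;0,0,0.0087,0.0044,-0.0022,0,0.4"

```text
time_s: 23.4
position: [0.556, 0.1284, 0.0135]
tcp_rot: [[-0.98, 0.199, -0.001], [0.199, 0.98, -0.001], [0.001, -0.001, -1.0]]
force: [-0.6, 0.1, 6.2]
opening: 0.676
grasp_force: 30.0
```

Request:
send_path:
  plan: "0,0.0027,0,0,0,0,0.4;0,0.0067,0,0,0,0,0.4;0,0.008,0,0,0,0,0.4;0,0.008,0,0,0,0,0.4"

```text
time_s: 23.8
position: [0.5569, 0.1317, 0.0136]
tcp_rot: [[-0.981, 0.195, -0.002], [0.195, 0.981, -0.005], [0.001, -0.005, -1.0]]
force: [-2.3, -10.1, 7.2]
opening: 0.676
grasp_force: 30.0
```

Scaled: 0.002 m is 0.0027, 0.001 m is 0.0013.

Request:
send_path:
  plan: "0,0.0013,0,0,0,0,0.4;0,0.0027,0,0,0,0,0.4;0,0.0027,0,0,0,0,0.4"

```text
time_s: 24.1
position: [0.557, 0.1319, 0.0136]
tcp_rot: [[-0.981, 0.194, -0.003], [0.194, 0.981, -0.007], [0.002, -0.008, -1.0]]
force: [-2.4, -16.6, 7.8]
opening: 0.677
grasp_force: 30.0
```

Scaled: -0.007 m is -0.0093, -0.001 m is -0.0013.

Request:
send_path:
  plan: "-0.0027,-0.004,-0.0013,0,0,0,0.4;-0.0067,-0.004,-0.0013,0,0,0,0.4;-0.0093,-0.004,-0.0013,0,0,0,0.4;-0.0093,-0.004,-0.0013,0,0,0,0.4"

```text
time_s: 24.5
position: [0.5587, 0.1311, 0.0135]
tcp_rot: [[-0.98, 0.197, -0.013], [0.197, 0.98, -0.002], [0.012, -0.005, -1.0]]
force: [-8.8, -4.8, 8.5]
opening: 0.678
grasp_force: 30.0
```

Request:
send_path:
  plan: "-0.0027,0,0,0,0,0,0.4;-0.0053,0,0,0,0,0,0.4;-0.0053,0,0,0,0,0,0.4"

```text
time_s: 24.8
position: [0.5605, 0.1308, 0.0135]
tcp_rot: [[-0.98, 0.197, -0.017], [0.197, 0.98, -0.002], [0.016, -0.005, -1.0]]
force: [-10.5, -4.7, 12.3]
opening: 0.679
grasp_force: 30.0
```

Scaled: -0.002 m is -0.0027, -0.001 m is -0.0013.

Request:
send_path:
  plan: "0,0,-0.0013,0,0,0,0.4;0,0,-0.0027,0,0,0,0.4;0,0,-0.0027,0,0,0,0.4"

```text
time_s: 25.1
position: [0.5628, 0.1304, 0.0143]
tcp_rot: [[-0.98, 0.196, -0.012], [0.196, 0.981, -0.002], [0.011, -0.005, -1.0]]
force: [-5.9, -5.0, 0.2]
opening: 0.679
grasp_force: 30.0
```

Request:
send_path:
  plan: "0,0.0013,-0.0013,0,0,0,0.4;0,0.0013,-0.0013,0,0,0,0.4;-0.0013,0.0013,-0.0013,0,0,0,0.4"

```text
time_s: 25.4
position: [0.5629, 0.1305, 0.0148]
tcp_rot: [[-0.981, 0.195, -0.015], [0.195, 0.981, -0.004], [0.014, -0.006, -1.0]]
force: [-8.2, -6.8, -0.0]
opening: 0.675
grasp_force: 30.0
```

Scaled: -0.14 m is -0.1867, 0.003 m is 0.004.

Request:
send_path:
  plan: "0.004,-0.0013,0.0013,0,0,0,0.4;0.004,-0.0013,0.002,0,0,0,0.4;0.004,-0.0013,0.002,0,0,0,0.4;0.004,-0.0013,0.002,0,0,0,0.7;0.004,-0.0013,0.002,0,0,0,0.85;0.004,-0.0013,0.002,0,0,0,0.85;0.004,-0.0013,0.002,0,0,0,0.85;0.004,-0.0013,-0.04,0,0,0,0.85;0.004,-0.0013,-0.1067,0,0,0,0.85;0.004,-0.0013,-0.16,0,0,0,1;0.004,-0.0013,-0.1867,0,0,0,1;0.004,-0.0013,-0.1867,0,0,0,1;0.004,-0.0013,-0.1867,0,0,0,1"

```text
time_s: 26.7
position: [0.5657, 0.1317, 0.1567]
tcp_rot: [[-0.98, 0.199, -0.002], [0.199, 0.98, -0.0], [0.002, -0.0, -1.0]]
force: [-0.5, 0.1, 0.3]
opening: 0.996
grasp_force: 0.0
```

Run:
```python
from h import *
w=grab("wrist");i=w["color"][:,:,::-1];cv2.imwrite("pics/w9.png",i)
r=w2p(w,[[.565,.13,.01]])[0].astype(int);print(r)
cv2.imwrite("pics/w9z.png",cv2.convertScaleAbs(cv2.resize(i[90:250,r[0]-80:r[0]+80],None,fx=3.5,fy=3.5,interpolation=cv2.INTER_CUBIC),alpha=1.3,beta=15))
go(.409,.333,.12,73)
```

```text
[249 179]
shift [0.1927 0.1664 0.0362] rot [-0.07 -0.22  5.52] j6 -76.4 alt rz -174.5
```

View pics/w9z.png

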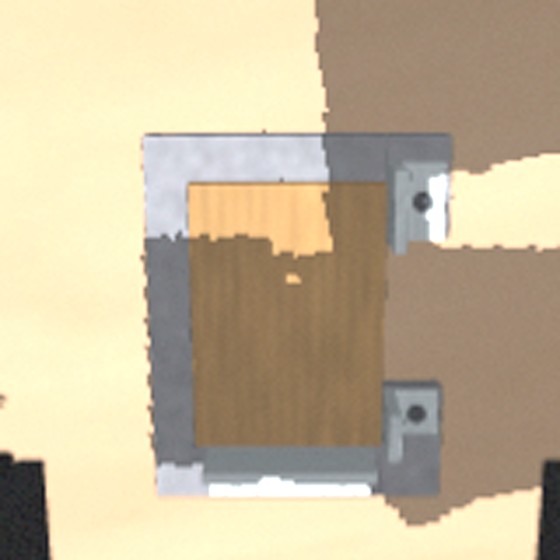

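The broad board sits against both fences. That was my 14th picture, so I go on numerically: hover over the broad block.

Scaled: 0.193 m is 0.2573, 0.166 m is 0.2213, 5.5 degrees is 0.1222.

Request:
send_path:
  plan: "0.2573,0.2213,0.048,0,0,0.1222,1;0.2573,0.2213,0.048,0,0,0.1222,1;0.2573,0.2213,0.048,0,0,0.1222,1;0.2573,0.2213,0.048,0,0,0.1222,1;0.2573,0.2213,0.048,0,0,0.1222,1;0.2573,0.2213,0.048,0,0,0.1222,1;0.2573,0.2213,0.048,0,0,0.1222,1;0.2573,0.2213,0.048,0,0,0.1222,1;0.2573,0.2213,0.048,0,0,0.1222,1"

```text
time_s: 27.65
position: [0.4108, 0.3315, 0.1206]
tcp_rot: [[-0.956, 0.294, -0.002], [0.294, 0.956, -0.001], [0.002, -0.001, -1.0]]
force: [0.5, -0.1, 0.1]
opening: 0.999
grasp_force: 0.0
```

Run:
```python
from h import *
w=grab("wrist");cv2.imwrite("pics/w10.png",w["color"][:,:,::-1])
for x,y in((.385,.34),(.41,.333),(.43,.33)):
  for t in(20,35):rect(w,(x,y),.02,t)
t=np.radians(-16.9)
c=[(409+a*42*np.cos(t)-b*30*np.sin(t),333+a*42*np.sin(t)+b*30*np.cos(t),20) for a,b in((1,1),(1,-1),(-1,-1),(-1,1))]
print(w2p(w,np.array(c)/1000))
# bright low-saturation mask
h=cv2.cvtColor(w["color"],cv2.COLOR_RGB2HSV);m=((h[...,1]<40)&(h[...,2]>95)).astype(np.uint8);m[222:]=0
k=max(cv2.findContours(m,0,2)[0],key=cv2.contourArea).reshape(-1,2)
r=cv2.minAreaRect(np.float32(p2w(w,k,.02)[:,:2]*1000));print(r,k.min(0),k.max(0))
go(.409,.333,.006,73)
```

```text
[410.3 333.6] [59.9 85.1] 73.4 px [220 145] [285 231]
[409.9 333.7] [60.6 85.6] 73.0 px [220 144] [285 231]
[410.3 333.6] [59.7 85.2] 73.5 px [220 145] [285 231]
[409.9 333.7] [60.1 86. ] 73.4 px [220 144] [285 231]
[410.3 333.6] [59.9 85.1] 73.4 px [220 145] [285 231]
[410.4 333.5] [60.8 86.7] 73.0 px [220 144] [285 232]
[[282.58154565 229.61580713]
 [221.90316468 229.78759684]
 [218.99165782 144.2811518 ]
 [284.84451832 144.05979806]]
((404.80767822265625, 335.16656494140625), (60.045875549316406, 75.36598205566406), 73.41388702392578) [220 144] [285 221]
shift [0.0021 0.0011 0.1148] rot [-0.06 -0.11 -0.14] j6 -46.2 alt rz 179.9
```

Segmented at 60×85 mm, centre (0.410, 0.3336), yaw 73.3. Tool is nearly there.

Scaled: 0.114 m is 0.152, 0.105 m is 0.14.

Request:
send_path:
  plan: "0.0013,0.002,0.0533,0,0,0,1;0.0013,0.002,0.1067,0,0,0,1;0.0013,0.002,0.14,0,0,0,1;0.0013,0.002,0.152,0,0,0,1;0.0013,0.002,0.152,0,0,0,1;0.0013,0.002,0.152,0,0,0,1;0.0013,0.002,0.152,0,0,0,0.4;0.0013,0.002,0.152,0,0,0,0.4;0.0013,0.002,0.152,0,0,0,0.4;0.0013,0.002,0.152,0,0,0,0.4;0.0013,0.002,0.152,0,0,0,0.4;0.0013,0.002,0.152,0,0,0,0.4"

```text
time_s: 28.9
position: [0.4086, 0.3342, 0.0073]
tcp_rot: [[-0.956, 0.292, -0.002], [0.292, 0.956, -0.0], [0.002, -0.001, -1.0]]
force: [-0.4, 0.0, 6.0]
opening: 0.689
grasp_force: 30.0
```

Request:
send_path:
  plan: "0,0,-0.04,0,0,0,0.4;0,0,-0.0933,0,0,0,0.4;0,0,-0.12,0,0,0,0.4;0,0,-0.12,0,0,0,0.4;0,0,-0.12,0,0,0,0.4"

```text
time_s: 29.4
position: [0.4086, 0.3342, 0.0965]
tcp_rot: [[-0.956, 0.292, -0.003], [0.292, 0.956, -0.0], [0.002, -0.001, -1.0]]
force: [-1.6, 0.3, -1.7]
opening: 0.686
grasp_force: 30.0
```

```bash
python3 -c "
from h import *
go(.556,.1255,.1,78.6)"
```

```text
shift [-0.2019 -0.1565 -0.0038] rot [-0.06 -0.14 -5.59] j6 -45.9 alt rz 174.4
```

Scaled: -0.202 m is -0.2693, -0.1565 m is -0.2087, -5.6 degrees is -0.1244.

Request:
send_path:
  plan: "-0.2693,-0.2087,-0.0053,0,-0.0022,-0.1244,0.4;-0.2693,-0.2087,-0.0053,0,-0.0022,-0.1244,0.4;-0.2693,-0.2087,-0.0053,0,-0.0022,-0.1244,0.4;-0.2693,-0.2087,-0.0053,0,-0.0022,-0.1244,0.4;-0.2693,-0.2087,-0.0053,0,-0.0022,-0.1244,0.4;-0.2693,-0.2087,-0.0053,0,-0.0022,-0.1244,0.4;-0.2693,-0.2087,-0.0053,0,-0.0022,-0.1244,0.4;-0.2693,-0.2087,-0.0053,0,-0.0022,-0.1244,0.4;-0.2693,-0.2087,-0.0053,0,-0.0022,-0.1244,0.4;-0.2693,-0.2087,-0.0053,0,-0.0022,-0.1244,0.4"

```text
time_s: 30.4
position: [0.5551, 0.127, 0.1002]
tcp_rot: [[-0.981, 0.195, -0.002], [0.195, 0.981, -0.001], [0.002, -0.001, -1.0]]
force: [-0.1, -0.6, -2.3]
opening: 0.687
grasp_force: 30.0
```

Request:
send_path:
  plan: "0,0,0.04,0,0,0,0.4;0,0,0.08,0,0,0,0.4;0,0,0.0933,0,0,0,0.4;0,0,0.096,0,0,0,0.4;0,0,0.096,0,0,0,0.4;0,0,0.096,0,0,0,0.4"

```text
time_s: 31.0
position: [0.5573, 0.1258, 0.0297]
tcp_rot: [[-0.98, 0.197, 0.002], [0.197, 0.98, -0.001], [-0.002, -0.0, -1.0]]
force: [0.5, -0.4, -1.7]
opening: 0.687
grasp_force: 30.0
```

```bash
python3 -c "
from h import *
go(.556,.1255,.025,78.6)"
```

```text
shift [ 0.0012 -0.0005  0.0047] rot [-0.02  0.1   0.03] j6 -77.0 alt rz -180.0
```

Scaled: 0.0055 m is 0.0073, 0.003 m is 0.004.

Request:
send_path:
  plan: "0,0,0.004,0,0,0,0.4;0,0,0.0073,0,0,0,0.4;0,0,0.0073,0,0,0,0.4"

```text
time_s: 31.3
position: [0.5568, 0.1255, 0.0234]
tcp_rot: [[-0.98, 0.198, 0.0], [0.198, 0.98, -0.001], [-0.0, -0.001, -1.0]]
force: [0.2, 0.4, 0.0]
opening: 0.684
grasp_force: 30.0
```

Request:
send_path:
  plan: "0,0.0027,0,0,0,0,0.4;0,0.0053,0,0,0,0,0.4;0,0.008,0,0,0,0,0.4;0,0.008,0,0,0,0,0.4"

```text
time_s: 31.7
position: [0.5577, 0.1315, 0.0233]
tcp_rot: [[-0.98, 0.197, -0.0], [0.197, 0.98, -0.001], [0.0, -0.001, -1.0]]
force: [-0.7, -1.6, 3.5]
opening: 0.686
grasp_force: 30.0
```

Request:
send_path:
  plan: "0,0.0013,-0.0013,0,0,0,0.4;-0.0027,0.0013,-0.0013,0,0,0,0.4;-0.0053,0.0013,-0.0013,0,0,0,0.4;-0.008,0.0013,-0.0013,0,0,0,0.4;-0.008,0.0013,-0.0013,0,0,0,0.4"

```text
time_s: 32.2
position: [0.5606, 0.1309, 0.0234]
tcp_rot: [[-0.98, 0.197, -0.008], [0.197, 0.98, -0.001], [0.007, -0.003, -1.0]]
force: [-3.5, -2.5, 0.2]
opening: 0.685
grasp_force: 30.0
```

Request:
send_path:
  plan: "-0.0013,0.0013,0,0,0,0,0.4;-0.0027,0.0013,0,0,0,0,0.4;-0.0027,0.0013,0,0,0,0,0.4"

```text
time_s: 32.5
position: [0.5605, 0.1309, 0.0234]
tcp_rot: [[-0.98, 0.196, -0.012], [0.197, 0.98, -0.002], [0.011, -0.005, -1.0]]
force: [-7.9, -6.2, 5.9]
opening: 0.683
grasp_force: 30.0
```

Scaled: -0.13 m is -0.1733, -0.12 m is -0.16.

Request:
send_path:
  plan: "0.0027,-0.0013,0,0,0,0,0.4;0.004,-0.0013,0,0,0,0,0.4;0.004,-0.0013,0.0007,0,0,0,0.4;0.004,-0.0013,0.0007,0,0,0,0.75;0.004,-0.0013,0.0007,0,0,0,0.85;0.004,-0.0013,0.0007,0,0,0,0.85;0.004,-0.0013,0.0007,0,0,0,0.85;0.004,-0.0013,-0.04,0,0,0,0.85;0.004,-0.0013,-0.1067,0,0,0,0.85;0.004,-0.0013,-0.16,0,0,0,1;0.004,-0.0013,-0.1733,0,0,0,1;0.004,-0.0013,-0.1733,0,0,0,1;0.004,-0.0013,-0.1733,0,0,0,1"

```text
time_s: 33.8
position: [0.5618, 0.1315, 0.153]
tcp_rot: [[-0.98, 0.198, -0.003], [0.198, 0.98, -0.001], [0.003, -0.001, -1.0]]
force: [0.3, 0.7, -0.8]
opening: 0.988
grasp_force: 0.0
```

Run:
```python
from h import *
w=grab("wrist");np.savez("w11.npz",**w);cv2.imwrite("pics/w11.png",w["color"][:,:,::-1])
for x,y in((.53,.125),(.55,.13),(.565,.12)):
  for t in(15,30):rect(w,(x,y),.036,t)
g=cv2.imread("pics/w9.png",0);print("board pic pose board rect:")
p=w2p(w,[[.566-.04,.13,.036],[.566+.08,.115,.036]]);print(p)
G=cv2.cvtColor(w["color"],cv2.COLOR_RGB2GRAY)
# profile across the far edge (block top -> end fence) and across the right edge
u=np.array([-.98,.199]);v=np.array([.199,.98]);C=np.array([.5645,.131])
print("end",[(d,int(G[q[1],q[0]])) for d in range(30,62,2) for q in[w2p(w,[[*(C-u*d/1000),.036]])[0].round().astype(int)]])
print("near",[(d,int(G[q[1],q[0]])) for d in range(30,62,2) for q in[w2p(w,[[*(C+u*d/1000),.036]])[0].round().astype(int)]])
for o in(-30,32):print("long",o,[(d,int(G[q[1],q[0]])) for d in range(20,46,2) for q in[w2p(w,[[*(C+v*d/1000-u*o/1000),.036]])[0].round().astype(int)]])
```

```text
[529.7 127.8] [39.1 17.7] 78.6 px [221 147] [261 165]
[529.7 127.8] [39.2 17.7] 78.6 px [221 147] [261 165]
[563.5 131.6] [59.7 84.5] 78.4 px [222 146] [282 227]
[564.5 137.8] [77.2 97.1] 77.5 px [220 140] [299 232]
[562.4 138.8] [73.5 89.5] 78.4 px [222 141] [297 227]
[564.5 137.9] [77.1 97.4] 77.2 px [220 140] [299 233]
board pic pose board rect:
[[242.44560641 151.90797622]
 [251.73594227 262.78046467]]
end [(30, 117), (32, 118), (34, 120), (36, 118), (38, 118), (40, 115), (42, 92), (44, 185), (46, 218), (48, 211), (50, 185), (52, 184), (54, 182), (56, 184), (58, 183), (60, 184)]
near [(30, 226), (32, 226), (34, 226), (36, 226), (38, 227), (40, 227), (42, 222), (44, 164), (46, 94), (48, 155), (50, 153), (52, 151), (54, 150), (56, 152), (58, 169), (60, 182)]
long -30 [(20, 119), (22, 120), (24, 120), (26, 120), (28, 120), (30, 99), (32, 115), (34, 113), (36, 112), (38, 113), (40, 137), (42, 217), (44, 204)]
long 32 [(20, 118), (22, 117), (24, 117), (26, 118), (28, 118), (30, 110), (32, 114), (34, 108), (36, 82), (38, 83), (40, 79), (42, 80), (44, 82)]
```

Run:
```python
from h import *
from scipy.ndimage import map_coordinates as mc
w=dict(np.load("w11.npz"))
T=np.eye(4);T[:3,:3]=[[-.98,.199,-.002],[.199,.98,0],[.002,0,-1]];T[:3,3]=.5657,.1317,.1567
w9=dict(w);w9["M"]=T@w["mount"]
P=np.array([(188,183),(387,183),(195,446),(383,446)])/3.5-.35+(169,90)
q=p2w(w9,P,.016)[:,:2]*1000;print("board",q.round(1),q.mean(0).round(1))
T7=np.eye(4);T7[:3,:3]=[[-1,.021,-.002],[.021,1,.002],[.002,.002,-1]];T7[:3,3]=.5381,-.2663,.1503
w7=dict(w);w7["M"]=T7@w["mount"]
def prof(w,f,C,d,z,ds):
    G=cv2.imread(f,0).astype(float);p=w2p(w,np.c_[np.array(C)[None]+np.outer(ds,d)/1000,np.full(len(ds),z)])
    return list(zip(ds,mc(G,[p[:,1],p[:,0]],order=1).astype(int)))
u=np.array([-.98,.199]);v=np.array([.199,.98])
print("B end",*[prof(w,"pics/w11.png",np.array([.5635,.1316])+v*s,-u,.036,np.arange(38,50,1)) for s in(-.015,.01)],sep="\n")
print("B long",prof(w,"pics/w11.png",np.array([.5635,.1316])-u*.032,v,.036,np.arange(26,38,1)))
u=np.array([-1,.018]);v=np.array([.018,1]);C=np.array([.5385,-.2675])
print("N end",*[prof(w7,"pics/w7.png",C+v*s,-u,.036,np.arange(50,64,1)) for s in(-.008,.008)],sep="\n")
print("N long",prof(w7,"pics/w7.png",C+u*.045,v,.036,np.arange(16,28,1)))
```

```text
board [[518.5 110.4]
 [530.4 168.8]
 [600.6  93.7]
 [612.6 152.9]] [565.5 131.5]
B end
[(np.int64(38), np.int64(116)), (np.int64(39), np.int64(117)), (np.int64(40), np.int64(116)), (np.int64(41), np.int64(115)), (np.int64(42), np.int64(102)), (np.int64(43), np.int64(90)), (np.int64(44), np.int64(89)), (np.int64(45), np.int64(98)), (np.int64(46), np.int64(107)), (np.int64(47), np.int64(120)), (np.int64(48), np.int64(155)), (np.int64(49), np.int64(197))]
[(np.int64(38), np.int64(117)), (np.int64(39), np.int64(117)), (np.int64(40), np.int64(116)), (np.int64(41), np.int64(113)), (np.int64(42), np.int64(100)), (np.int64(43), np.int64(88)), (np.int64(44), np.int64(89)), (np.int64(45), np.int64(99)), (np.int64(46), np.int64(109)), (np.int64(47), np.int64(115)), (np.int64(48), np.int64(131)), (np.int64(49), np.int64(177))]
B long [(np.int64(26), np.int64(117)), (np.int64(27), np.int64(118)), (np.int64(28), np.int64(117)), (np.int64(29), np.int64(115)), (np.int64(30), np.int64(94)), (np.int64(31), np.int64(97)), (np.int64(32), np.int64(111)), (np.int64(33), np.int64(110)), (np.int64(34), np.i
[... 658 characters left out ...]
int64(115)), (np.int64(54), np.int64(116)), (np.int64(55), np.int64(115)), (np.int64(56), np.int64(106)), (np.int64(57), np.int64(91)), (np.int64(58), np.int64(97)), (np.int64(59), np.int64(109)), (np.int64(60), np.int64(112)), (np.int64(61), np.int64(131)), (np.int64(62), np.int64(170)), (np.int64(63), np.int64(195))]
N long [(np.int64(16), np.int64(224)), (np.int64(17), np.int64(224)), (np.int64(18), np.int64(224)), (np.int64(19), np.int64(224)), (np.int64(20), np.int64(222)), (np.int64(21), np.int64(204)), (np.int64(22), np.int64(201)), (np.int64(23), np.int64(222)), (np.int64(24), np.int64(215)), (np.int64(25), np.int64(149)), (np.int64(26), np.int64(110)), (np.int64(27), np.int64(113))]
```

Block centre reads 1–2 mm short of the end fence compared with the board, so I'll nudge the stack's near end with closed fingertips.

```bash
python3 -c "
from h import *
go(.4985,.1448,.05,78.6)"
```

```text
shift [0.0638 0.0008 0.1026] rot [-0.1  -0.23  0.01] j6 -76.5 alt rz -180.0
```

Request:
send_path:
  plan: "0.04,0,0,0,0,0,0.0;0.0867,0,0.04,0,0,0,0;0.0867,0,0.0933,0,0,0,0;0.0867,0,0.1333,0,0,0,0;0.0867,0,0.1333,0,0,0,0;0.0867,0,0.1333,0,0,0,0;0.0867,0,0.1333,0,0,0,0;0.0867,0,0.1333,0,0,0,0;0.0867,0,0.1333,0,0,0,0"

```text
time_s: 34.75
position: [0.4998, 0.1442, 0.0553]
tcp_rot: [[-0.98, 0.198, 0.002], [0.198, 0.98, -0.001], [-0.002, -0.0, -1.0]]
force: [0.4, 0.5, 0.4]
opening: 0.26
grasp_force: 0.0
```

```bash
python3 -c "
from h import *
go(.4985,.1448,.0145,78.6)"
```

```text
shift [0.0015 0.0003 0.0408] rot [-0.02  0.1  -0.  ] j6 -74.7 alt rz 180.0
```

Scaled: 0.039 m is 0.052, 0.034 m is 0.0453.

Request:
send_path:
  plan: "0.0027,0,0.0267,0,0,0,0;0.0027,0,0.0453,0,0,0,0;0.0027,0,0.052,0,0,0,0;0.0027,0,0.052,0,0,0,0;0.0027,0,0.052,0,0,0,0"

```text
time_s: 35.25
position: [0.4974, 0.1446, 0.0157]
tcp_rot: [[-0.98, 0.198, 0.0], [0.198, 0.98, -0.001], [-0.0, -0.001, -1.0]]
force: [0.6, -0.1, -0.2]
opening: -0.0
grasp_force: 0.0
```

Request:
send_path:
  plan: "-0.0053,0,0,0,0,0,0;-0.0107,0,0,0,0,0,0;-0.0147,0,0,0,0,0,0;-0.0173,0,0,0,0,0,0;-0.0173,0,0,0,0,0,0"

```text
time_s: 35.75
position: [0.5103, 0.1419, 0.0152]
tcp_rot: [[-0.98, 0.198, 0.0], [0.198, 0.98, -0.001], [-0.0, -0.001, -1.0]]
force: [0.1, -0.7, -0.3]
opening: 0.008
grasp_force: 0.0
```

Scaled: -0.003 m is -0.004, -0.002 m is -0.0027.

Request:
send_path:
  plan: "-0.0027,0,0,0,0,0,0;-0.004,0,0,0,0,0,0;-0.004,0,0,0,0,0,0"

```text
time_s: 36.05
position: [0.5119, 0.1414, 0.015]
tcp_rot: [[-0.98, 0.198, -0.002], [0.198, 0.98, -0.001], [0.002, -0.001, -1.0]]
force: [-0.9, -0.3, 1.1]
opening: 0.008
grasp_force: 0.7
```

Request:
send_path:
  plan: "-0.0013,0,0,0,0,0,0;-0.0027,0,0,0,0,0,0;-0.0027,0,0,0,0,0,0"

```text
time_s: 36.35
position: [0.5128, 0.1412, 0.0149]
tcp_rot: [[-0.98, 0.198, -0.004], [0.198, 0.98, -0.001], [0.004, -0.002, -1.0]]
force: [-5.4, 2.7, 3.8]
opening: 0.008
grasp_force: 2.5
```

Request:
send_path:
  plan: "-0.0013,0,0,0,0,0,0;-0.0027,0,0,0,0,0,0;-0.0027,0,0,0,0,0,0"

```text
time_s: 36.65
position: [0.5128, 0.1412, 0.0149]
tcp_rot: [[-0.98, 0.198, -0.008], [0.198, 0.98, -0.0], [0.008, -0.002, -1.0]]
force: [-7.7, 2.9, 5.7]
opening: 0.005
grasp_force: 4.1
```

Scaled: -0.07 m is -0.0933, -0.04 m is -0.0533.

Request:
send_path:
  plan: "0.0133,0,0,0,0,0,0;0.016,0,0,0,0,0,0;0.016,0,-0.0533,0,0,0,0;0.016,0,-0.0933,0,0,0,0;0.016,0,-0.0933,0,0,0,0"

```text
time_s: 37.15
position: [0.5091, 0.1432, 0.0886]
tcp_rot: [[-0.98, 0.197, 0.01], [0.197, 0.98, -0.0], [-0.01, 0.002, -1.0]]
force: [0.5, 0.0, -0.5]
opening: 0.003
grasp_force: 0.0
```

```bash
python3 -c "
from h import *
go(.5536,.0775,.085,78.6)"
```

```text
shift [-0.0566 -0.0556  0.0041] rot [0.09 0.57 0.02] j6 -74.9 alt rz -180.0
```

Scaled: -0.057 m is -0.076, -0.056 m is -0.0747.

Request:
send_path:
  plan: "-0.076,-0.0747,0,0,0,0,0;-0.076,-0.0747,0,0,0,0,0;-0.076,-0.0747,0.0267,0,0,0,0;-0.076,-0.0747,0.0533,0,0,0,0;-0.076,-0.0747,0.0533,0,0,0,0"

```text
time_s: 37.65
position: [0.5482, 0.0763, 0.0424]
tcp_rot: [[-0.98, 0.198, -0.005], [0.198, 0.98, -0.001], [0.005, -0.002, -1.0]]
force: [-0.6, 0.2, -1.0]
opening: 0.007
grasp_force: 0.0
```

```bash
python3 -c "
from h import *
go(.5536,.0775,.015,78.6)"
```

```text
shift [-0.0052  0.0023  0.0274] rot [-0.1  -0.28 -0.05] j6 -82.1 alt rz 180.0
```

Scaled: 0.027 m is 0.036, 0.023 m is 0.0307.

Request:
send_path:
  plan: "-0.0053,0.0013,0.02,0,0,0,0;-0.0053,0.0013,0.0307,0,0,0,0;-0.0053,0.0013,0.036,0,0,0,0;-0.0053,0.0013,0.036,0,0,0,0;-0.0053,0.0013,0.036,0,0,0,0"

```text
time_s: 38.15
position: [0.5538, 0.0772, 0.0183]
tcp_rot: [[-0.98, 0.197, -0.0], [0.197, 0.98, -0.001], [0.0, -0.001, -1.0]]
force: [-0.8, 0.6, 0.9]
opening: 0.007
grasp_force: 0.0
```

Request:
send_path:
  plan: "0,0.004,0,0,0,0,0;0,0.008,0,0,0,0,0;0,0.0107,0,0,0,0,0;0,0.0107,0,0,0,0,0"

```text
time_s: 38.55
position: [0.5554, 0.0853, 0.0183]
tcp_rot: [[-0.98, 0.197, -0.0], [0.197, 0.98, -0.001], [0.0, -0.001, -1.0]]
force: [-0.2, -0.2, -0.1]
opening: 0.002
grasp_force: 0.0
```

Request:
send_path:
  plan: "0,0.0027,0,0,0,0,0;0,0.0053,0,0,0,0,0;0,0.0053,0,0,0,0,0"

```text
time_s: 38.85
position: [0.5562, 0.089, 0.0181]
tcp_rot: [[-0.98, 0.197, -0.001], [0.197, 0.98, -0.001], [0.0, -0.001, -1.0]]
force: [-0.5, 0.8, -0.3]
opening: 0.003
grasp_force: 0.0
```

Scaled: 0.003 m is 0.004, 0.0025 m is 0.0033.

Request:
send_path:
  plan: "0,0.0013,0.0033,0,0,0,0;0,0.0027,0.0033,0,0,0,0;0,0.004,0.0033,0,0,0,0;0,0.004,0.0033,0,0,0,0"

```text
time_s: 39.25
position: [0.5564, 0.0916, 0.0154]
tcp_rot: [[-0.98, 0.197, -0.001], [0.197, 0.98, -0.001], [0.001, -0.001, -1.0]]
force: [-0.1, -0.8, -0.2]
opening: 0.004
grasp_force: 0.5
```

Request:
send_path:
  plan: "0,0.0013,0,0,0,0,0;0,0.0027,0,0,0,0,0;0,0.004,0,0,0,0,0;0,0.004,0,0,0,0,0"

```text
time_s: 39.65
position: [0.5565, 0.0918, 0.0154]
tcp_rot: [[-0.981, 0.195, -0.003], [0.196, 0.981, -0.005], [0.002, -0.005, -1.0]]
force: [-1.7, -12.8, 0.1]
opening: 0.006
grasp_force: 6.0
```

Scaled: -0.138 m is -0.184, -0.1 m is -0.1333.

Request:
send_path:
  plan: "0,-0.008,0,0,0,0,0;0,-0.016,0,0,0,0,0;0,-0.0187,-0.0267,0,0,0,0;0,-0.0187,-0.08,0,0,0,0;0,0.0133,-0.1333,0,0,0,0.5;0,0.0533,-0.184,0,0,0,1;0,0.0533,-0.184,0,0,0,1;0,0.0533,-0.184,0,0,0,1;0,0.0533,-0.184,0,0,0,1;0,0.0533,-0.184,0,0,0,1;0,0.0533,-0.184,0,0,0,1"

```text
time_s: 40.75
position: [0.5643, 0.1333, 0.1521]
tcp_rot: [[-0.98, 0.199, -0.004], [0.199, 0.98, -0.001], [0.004, -0.002, -1.0]]
force: [0.0, 0.4, 0.1]
opening: 0.556
grasp_force: 0.0
```

Run:
```python
from h import *
w=grab("wrist")
for t in(10,15):rect(w,(.55,.13),.036,t)
G=cv2.cvtColor(w["color"],cv2.COLOR_RGB2GRAY).astype(np.float32)
u=np.array([-.98,.199]);v=np.array([.199,.98]);C=np.array([.5645,.1314])
def prof(S,d,ds):
    p=np.float32(w2p(w,np.c_[S+np.outer(ds,d)/1000,np.full(len(ds),.036)]))
    return cv2.remap(G,p[:,:1],p[:,1:],1).ravel().astype(int).tolist()
for s in(-.015,.01):print("end 38..",prof(C+v*s,-u,np.arange(38,50)))
print("long 26..",prof(C-u*.032,v,np.arange(26,38)))
```

```text
[565.5 130.6] [60.5 83.1] 78.6 px [220 147] [280 227]
[563.1 138.4] [72.1 93. ] 76.8 px [220 139] [295 227]
end 38.. [130, 130, 130, 131, 127, 116, 109, 125, 123, 143, 187, 219]
end 38.. [130, 131, 129, 131, 127, 115, 110, 126, 125, 142, 188, 219]
long 26.. [131, 131, 131, 128, 104, 109, 125, 124, 113, 100, 98, 99]
```

Broad stack now matches the board's centre. Same check-nudge on the narrow pad's near end.

```bash
python3 -c "
from h import *
go(.460,-.266,.06,88.9)"
```

```text
shift [ 0.0229 -0.412   0.093 ] rot [ -0.07  -0.19 -10.35] j6 -76.2 alt rz 169.7
```

Scaled: -0.412 m is -0.5493, 0.09 m is 0.12, -10.3 degrees is -0.2289.

Request:
send_path:
  plan: "0.0307,-0.5493,0,0,0,-0.2289,0;0.0307,-0.5493,0,0,0,-0.2289,0;0.0307,-0.5493,0,0,0,-0.2289,0;0.0307,-0.5493,0,0,0,-0.2289,0;0.0307,-0.5493,0,0,0,-0.2289,0;0.0307,-0.5493,0,0,0,-0.2289,0;0.0307,-0.5493,0,0,0,-0.2289,0;0.0307,-0.5493,0,0,0,-0.2289,0;0.0307,-0.5493,0,0,0,-0.2289,0;0.0307,-0.5493,0,0,0,-0.2289,0;0.0307,-0.5493,0.0667,0,0,-0.2289,0;0.0307,-0.5493,0.12,0,0,-0.2289,0;0.0307,-0.5493,0.12,0,0,-0.2289,0;0.0307,-0.5493,0.12,0,0,-0.2289,0"

```text
time_s: 42.2
position: [0.4611, -0.2636, 0.0636]
tcp_rot: [[-1.0, 0.018, -0.003], [0.018, 1.0, 0.001], [0.003, 0.001, -1.0]]
force: [0.2, -0.6, 0.7]
opening: -0.002
grasp_force: 0.0
```

```bash
python3 -c "
from h import *
go(.460,-.266,.015,88.9)"
```

```text
shift [ 0.0009 -0.0025  0.0486] rot [ 0.07 -0.17  0.09] j6 -130.7 alt rz -179.9
```

Scaled: 0.0475 m is 0.0633, 0.043 m is 0.0573.

Request:
send_path:
  plan: "0.0013,-0.0027,0.04,0,0,0,0;0.0013,-0.0027,0.0573,0,0,0,0;0.0013,-0.0027,0.0633,0,0,0,0;0.0013,-0.0027,0.0633,0,0,0,0;0.0013,-0.0027,0.0633,0,0,0,0"

```text
time_s: 42.7
position: [0.4608, -0.2677, 0.0176]
tcp_rot: [[-1.0, 0.019, 0.001], [0.019, 1.0, -0.002], [-0.001, -0.002, -1.0]]
force: [0.2, -0.4, -0.1]
opening: 0.005
grasp_force: 0.0
```

Request:
send_path:
  plan: "-0.0053,0,0,0,0,0,0;-0.0093,0,0,0,0,0,0;-0.0133,0,0,0,0,0,0;-0.0133,0,0,0,0,0,0"

```text
time_s: 43.1
position: [0.4709, -0.2679, 0.0167]
tcp_rot: [[-1.0, 0.019, 0.0], [0.019, 1.0, -0.002], [-0.0, -0.002, -1.0]]
force: [0.5, -0.9, -0.6]
opening: 0.002
grasp_force: 0.0
```

Request:
send_path:
  plan: "-0.0013,0,0,0,0,0,0;-0.004,0,0,0,0,0,0;-0.004,0,0,0,0,0,0"

```text
time_s: 43.4
position: [0.4721, -0.2674, 0.0164]
tcp_rot: [[-1.0, 0.018, -0.003], [0.018, 1.0, 0.0], [0.003, 0.0, -1.0]]
force: [-4.3, -0.6, 1.5]
opening: 0.006
grasp_force: 2.0
```

Scaled: -0.002 m is -0.0027, -0.001 m is -0.0013.

Request:
send_path:
  plan: "-0.0013,0,0,0,0,0,0;-0.0027,0,0,0,0,0,0;-0.0027,0,0,0,0,0,0"

```text
time_s: 43.7
position: [0.4721, -0.2673, 0.0164]
tcp_rot: [[-1.0, 0.018, -0.007], [0.018, 1.0, 0.001], [0.007, 0.001, -1.0]]
force: [-9.6, -3.1, 5.5]
opening: 0.008
grasp_force: 4.6
```

Request:
send_path:
  plan: "0.0053,0,0,0,0,0,0;0.008,0,0.0013,0,0,0,0;0.008,0,0.0027,0,0,0,0;0.004,0,0.0027,0,0,0,0;0,0,0.0027,0,0,0,0;-0.0013,0,0.0027,0,0,0,0;-0.0013,0,0.0027,0,0,0,0"

```text
time_s: 44.4
position: [0.4721, -0.2673, 0.0142]
tcp_rot: [[-1.0, 0.016, -0.009], [0.016, 1.0, 0.002], [0.009, 0.001, -1.0]]
force: [-12.6, -4.6, 5.7]
opening: 0.005
grasp_force: 6.2
```

Scaled: -0.135 m is -0.18, -0.09 m is -0.12.

Request:
send_path:
  plan: "0.0133,0,0,0,0,0,0;0.02,0,0,0,0,0,0;0.02,0,-0.0533,0,0,0,0;0.02,0,-0.12,0,0,0,0;0,0,-0.18,0,0,0,0;-0.08,0,-0.18,0,0,0,0.5;-0.08,0,-0.18,0,0,0,1;-0.08,0,-0.18,0,0,0,1;-0.08,0,-0.18,0,0,0,1;-0.08,0,-0.18,0,0,0,1;-0.08,0,-0.18,0,0,0,1"

```text
time_s: 45.5
position: [0.5348, -0.2684, 0.1486]
tcp_rot: [[-1.0, 0.02, -0.003], [0.02, 1.0, 0.001], [0.003, 0.001, -1.0]]
force: [0.8, 0.3, -0.2]
opening: 0.468
grasp_force: 0.0
```

Run:
```python
from h import *
w=grab("wrist");cv2.imwrite("pics/w12.png",w["color"][:,:,::-1])
for p in((.50,-.266),(.55,-.266)):
  for t in(10,15):rect(w,p,.036,t)
c=grab("top")
rect(c,(.565,.13),.036,12)
print(np.abs(bot.read_state()["qvel"]).max())
```

```text
[ 501.4 -266.1] [39.4 33.7] 88.9 px [232 136] [273 171]
[ 501.4 -266.1] [39.4 33.7] 88.9 px [232 136] [273 171]
[ 555.2 -267.2] [40.5 81.9] 88.9 px [232 167] [273 244]
[ 555.  -261.4] [56.  81.2] 85.9 px [230 167] [284 244]
[562.4 130.6] [58.6 79.7] 78.6 px [194 155] [220 188]
0.41407648153281196
```

```bash
python3 -c "
from rig import bot
print(bot.hand_in())"
```

```text
the job is handed in; nothing more can be done
None
```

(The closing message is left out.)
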